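# Close the sample pots and rack them by size

## Task

Close each of the two steel sample pots with the lid of its own size (the third lid is a spare), then stand each closed pot in the rack, down in the recess that fits it. A pot must not be lifted before its lid is on and must stay upright, and the spare lid, the carton, the petri dish and the spatula are to be left where they are.

Things in the scene. Friction and masses are not known exactly. Their poses are not given: they have to be found in the camera images.
- pot_large: Open stainless-steel sample pot, round, 56 mm body diameter, 56 mm tall: straight side up to 45 mm, then a shoulder to a neck of 48 mm outside and 41 mm mouth diameter (3.5 mm wall). About 160 g. Origin at the centre of its underside, z up; stands upright on the bench. The larger pot.
- pot_small: Open stainless-steel sample pot, round, 42 mm body diameter, 56 mm tall: straight side up to 45 mm, then a shoulder to a neck of 34 mm outside and 27 mm mouth diameter (3.5 mm wall). About 120 g. Origin at the centre of its underside, z up; stands upright on the bench. The smaller pot.
- lid_large: Stainless-steel lid lying on the bench knob up, 52 mm disc diameter, 31 mm tall in all: a tapered plug 7 mm deep below (37 mm at its widest), the disc from 7 to 11 mm, then a black round knob 16 mm in diameter and 20 mm tall. About 45 g. Origin at the centre of the plug's underside, z up. Fits the larger pot; seated, its origin is 49 mm above the pot's origin.
- lid_small: Stainless-steel lid lying on the bench knob up, 38 mm disc diameter, 31 mm tall in all: a tapered plug 7 mm deep below (23 mm at its widest), the disc from 7 to 11 mm, then a black round knob 16 mm in diameter and 20 mm tall. About 35 g. Origin at the centre of the plug's underside, z up. Fits the smaller pot; seated, its origin is 49 mm above the pot's origin.
- lid_spare: Stainless-steel lid lying on the bench knob up, 66 mm disc diameter, 31 mm tall in all: a tapered plug 7 mm deep below (51 mm at its widest), the disc from 7 to 11 mm, then a black round knob 16 mm in diameter and 20 mm tall. About 55 g. Origin at the centre of the plug's underside, z up. Too big for both pots: the spare, to be left alone.
- rack: Fixed light-grey rack, a flat block 90 x 200 mm and 16 mm high, at any yaw, with two round recesses 10 mm deep, 100 mm apart on its long (y) axis, lined with black rubber. Origin at the centre of its underside.
- rack_hole0 (a point): Centre of the mouth of the larger recess, 62 mm in diameter, level with the rack's top (16 mm above the bench), at y = +50 mm of the rack. Its floor is 10 mm lower. For the larger pot.
- rack_hole1 (a point): Centre of the mouth of the smaller recess, 48 mm in diameter, level with the rack's top, at y = -50 mm of the rack. Its floor is 10 mm lower. For the smaller pot.
- carton: Bystander: white gable-top sample carton with orange top and blue foot, 55 x 70 mm, 140 mm tall. Origin at the centre of its underside.
- petri_dish: Bystander: clear closed petri dish, 90 mm in diameter, 18 mm high. Origin at the centre of its underside.
- spatula: Bystander: flat steel-bladed spatula with black handle, 160 mm long, lying along its x axis at the far left.
There are look-alikes about, which are no part of the job. Leave any blue or purple look-alike of the lid_large alone.

How it is judged:
At the end, for the whole second after the job is handed in: Each pot, at rest, wears its own lid (centred within 5 mm, lid origin 45 to 52 mm above the pot's, within 0.10 rad of level) and stands in its own recess (centred within 7 mm, underside at least 7 mm below the rack's top, within 0.08 rad of upright) (horizontal distance between lid_large and pot_large below 0.005 m and z of lid_large in the frame of pot_large between 0.045 and 0.052 m and angle between each of lid_large, lid_small's own z axis and vertical below 0.1 rad and horizontal distance between pot_large and rack_hole0 below 0.007 m and z of pot_large in the frame of rack_hole0 below -0.007 m and angle between each of pot_large, pot_small's own z axis and vertical below 0.08 rad and linear speed of each of pot_large, lid_large, pot_small, lid_small below 0.02 m/s and horizontal distance between lid_small and pot_small below 0.005 m and z of lid_small in the frame of pot_small between 0.045 and 0.052 m and horizontal distance between pot_small and rack_hole1 below 0.007 m and z of pot_small in the frame of rack_hole1 below -0.007 m); the robot touches nothing.
It fails at once if the larger pot lifted (more than 12 mm off the bench) without its own lid on it (height (world z) of pot_large above 0.012 m and distance between pot_large and lid_large above 0.06 m).
It fails at once if the smaller pot lifted (more than 12 mm off the bench) without its own lid on it (height (world z) of pot_small above 0.012 m and distance between pot_small and lid_small above 0.06 m).
It fails at once if a pot tipped more than 0.5 rad from upright (angle between any of pot_large, pot_small's own z axis and vertical above 0.5 rad).
It fails at once if the spare lid, carton, petri dish or spatula moved more than 30 mm (distance of any of lid_spare, carton, petri_dish, spatula from where it was at the start of the episode above 0.03 m).
It also fails if it takes over 72 s, if anything falls off the work surface, if the arm or the gripper's body presses on something with over 40 N, if the wrist force passes 120 N, or if a joint passes its speed limit or range.

## Robot

A 7-joint arm with a two-finger parallel gripper is mounted at the origin on the work surface. World frame = base frame: x ahead of the robot, y to its left, z up, the work surface at z = 0. Lengths are in m, angles in rad, forces in N, time in s.
With the tool pointing down it reaches from about 0.425 to 0.825 m from the base axis. Payload 3.6 kg.
Tool frame: the origin (TCP) lies at the very end of the fingers, on their centre line; the grasp point (between the pads) lies 19 mm behind it; z points along the fingers, y is the line along which they close (so a half turn about z gives the same grasp; the last joint's range is limited). The gripper opens to 85 mm and grips with 20 to 120 N. Pads are 22 mm wide; open, the fingers measure 114 mm over their backs; the gripper's body (76 mm by 85 mm) begins 54 mm behind the grasp point. The pads swing forward as they close: fully open they stand 13 mm farther back than shut.
Start: joints at [1.238, 0.615, -0.013, 1.423, 0.008, 1.103, -0.04], TCP at [0.196, -0.62, 0.201] pointing down, gripper open.
Joint ranges: [-3.12, 3.12], [-0.3, 2.06], [-1.34, 1.32], [0.26, 2.42], [-1.36, 4.5], [0.01, 1.98], [-2.84, 2.84]. Speed limits (rad/s): [2.79, 2.79, 3.14, 3.14, 3.14, 3.14, 3.14].

## Interface

Orientations are given as a unit quaternion [w, x, y, z].
In Python, from workcell import monitor, read_camera, workorder gives the robot as it stands.
- The arm moves only by the shell command python3 -m crank 'ROWS' [FORCE]. ROWS is JSON, a list of rows, each an object with "delta_rot": the turn, a rotation vector about the tool's x, y, z in units of 8 degrees (1.0 is 8 degrees), a list of three; "dp": the shift along the tool's x, y, z in units of 0.04 m (1.0 is 0.04 m), a list of three; "fingers": the opening, from 0 (shut) to 1 (fully open). A call has 1 to 8 rows; each row shifts and turns the commanded pose from where the row before left it, along the tool's axes as they then stand; what a row does not reach is not made up. A row lasts 1/8 s, in which the tool goes at most 62.5 mm and 10.7 degrees, less where a joint would pass 70% of its speed; a pose out of reach is approached as far as the arm can. A call with a number of a shift or a turn outside -1 to 1 is refused whole. A call with a gripper value outside its range is refused whole. The fingers move at their own pace and stop on an object; FORCE is the grip in N (left out, the last holds). Time passes only in rows, so rows that do not move let the fingers close. It gives the time, the measured TCP pose, the force, the opening and the grip force at its end, in the units of the state.
- monitor.observe(): the state, without advancing time (a new reading comes with each control period).
- read_camera(name): name is "side" or "top" or "wrist"; returns a dict with "img" (400x640x3 uint8, blue, green, red), "camera_matrix" (3x3 intrinsics, pixels), "position" and "attitude" of the camera in the world; the wrist camera has in their place "T_tool_cam" (4x4, takes a point from camera to tool coordinates, whose origin is the TCP and whose axes are the flange's). Camera axes: x right, y down, z forward; pixel columns grow to the right and rows downward; lengths in m; the calibration is good to about 2 mm. A picture is of the moment at which its call begins: read the wrist's pose just before it. There is no depth.
- workorder.close_job(): hands the job in; it is judged then, once.
The state is a dict: "time": time; "joints": joint angles; "qd": joint speeds; "effort": joint torques, N m; "ee_pos": TCP position; "orientation": TCP orientation; "contact_force": force on the tool from outside, world axes, zero at the start; "moment": the same for the moment, N m; "gripper_width": finger opening in m; "finger_force": force on a finger pad.
Only numpy, scipy, OpenCV 4.12 (cv2) and the standard library are available. Lean on these libraries where they do the work, as an engineer would, in place of code of your own. Each camera call takes 0.05 s, during which the arm holds its last target. There are 200 camera calls.

## Working session

There is one attempt and no reset: what is moved stays moved. The work goes in short steps, Python scripts to look and compute and a shell command to move; the robot and the scene stay as the last step left them, time stands still between calls to the robot, and variables do not carry over. Pictures are saved under pics/ and viewed, at most 10 in all, crops included, and the job is handed in when it is done.

```bash
ls; mkdir -p pics
python3 - <<'E'
from workcell import monitor, read_camera
import cv2
print(monitor.observe())
for n in ["top","side"]:
    r=read_camera(n); cv2.imwrite(f"pics/{n}0.png",r["img"]); print(n,r["camera_matrix"],r["position"],r["attitude"])
r=read_camera("wrist");cv2.imwrite("pics/w0.png",r["img"]);print(r["T_tool_cam"],r["camera_matrix"])
E
```

```text
pics
{'time': 0.0, 'joints': array([ 1.23850317,  0.61592759, -0.01268516,  1.42491779,  0.0080808 ,
        1.10341559, -0.04040669]), 'qd': array([-3.17053326e-04,  1.35916483e-03, -1.17104349e-04, -3.54549392e-04,
        2.15770040e-03,  8.98137793e-05,  5.63257988e-04]), 'effort': array([-7.91127077e-04, -4.69213951e+01,  2.59208707e-01, -1.71032488e+01,
        1.00471699e-02,  9.67932923e-03,  4.73838249e-07]), 'ee_pos': array([ 0.19547315, -0.61901058,  0.19962637]), 'orientation': array([-1.29587465e-03,  9.88325036e-01,  1.52354548e-01, -1.90705400e-04]), 'contact_force': array([-0.78969125, -0.12056987,  0.1012331 ]), 'moment': array([0.02069882, 0.03858096, 0.02552097]), 'finger_force': 0.0, 'gripper_width': 0.08552847474908061}
top [[457.76275179   0.         316.48754143]
 [  0.         457.76275179 197.45284605]
 [  0.           0.           1.        ]] [ 0.41980696 -0.00680255  1.32392299] [ 0.03908372 -0.69898579  0.71296508 -0.03965001]
side [[382.12762974   0.         325.04498578]
 [  0.         382.12762974 196.36313644]
 [  0.           0.           1.        ]] [0.08524628 0.58553699 0.86080426] [ 0.1206986  -0.29707574  0.87859706 -0.35389979]
[[ 1.01585356e-04 -9.52303521e-01 -3.05152411e-01  7.70558430e-02]
 [ 9.99999908e-01 -3.01726421e-05  4.27061546e-04 -3.67717377e-04]
 [-4.15899468e-04 -3.05152426e-01  9.52303430e-01 -1.73322733e-01]
 [ 0.00000000e+00  0.00000000e+00  0.00000000e+00  1.00000000e+00]] [[282.1328681    0.         321.31159749]
 [  0.         282.1328681  203.92980796]
 [  0.           0.           1.        ]]
```

View pics/top0.png

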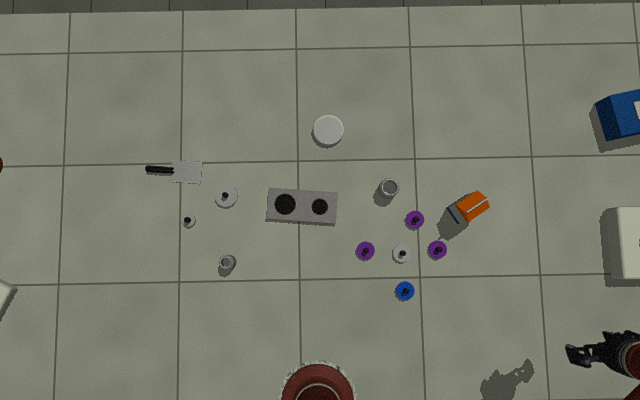

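View pics/side0.png

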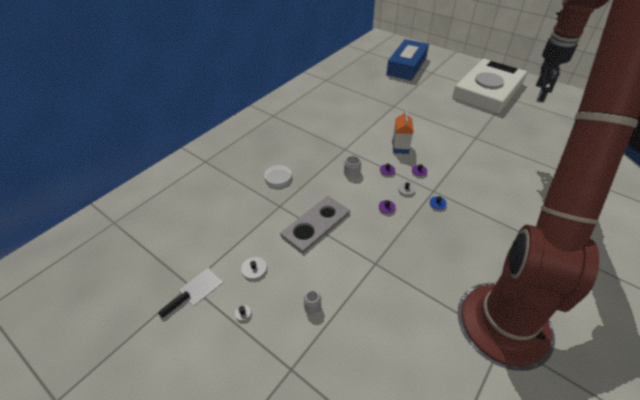

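The top view (up = +x, left = +y) shows:
- **Pots and rack:** pot_large (388,188), pot_small (227,262), rack holes (285,204) and (319,206).
- **Lids:** small lid (189,220), spare (226,196).
- **Candidates for lid_large:** steel (401,253), purple (415,219), (365,250) and (437,249), blue (404,291). The steel one at (401,253) fits, since the coloured ones are look-alikes.

I'll confirm this in a crop and measure.

```bash
cat > h.py <<'E'
import numpy as np, cv2
from scipy.spatial.transform import Rotation as R
from workcell import monitor, read_camera
def q(a): return R.from_quat([a[1],a[2],a[3],a[0]]).as_matrix()
def cam(n):
    s=monitor.observe(); r=read_camera(n)
    if n=="wrist":
        T=r["T_tool_cam"]; Rt=q(s["orientation"]); return r["img"],r["camera_matrix"],Rt@T[:3,:3],Rt@T[:3,3]+s["ee_pos"]
    return r["img"],r["camera_matrix"],q(r["attitude"]),np.array(r["position"])
def onplane(c,uv,z):
    d=c[2]@np.linalg.solve(c[1],[uv[0],uv[1],1]); return c[3]+d*(z-c[3][2])/d[2]
def proj(c,p):
    v=c[1]@(c[2].T@(np.array(p)-c[3])); return v[:2]/v[2]
def blobs(m,amin,amax):
    n,l,st,ce=cv2.connectedComponentsWithStats(m.astype(np.uint8)); 
    return [(ce[i],st[i]) for i in range(1,n) if amin<=st[i][4]<=amax]
def yaw():  # world angle of tool x
    m=q(monitor.observe()["orientation"]); return np.arctan2(m[1,0],m[0,0])
E
python3 - <<'E'
from h import *
c=cam("top"); im=c[0]
crop=im[165:310,150:470]; cv2.imwrite("pics/crop.png",cv2.resize(crop,None,fx=2.5,fy=2.5,interpolation=cv2.INTER_CUBIC))
g=im.max(axis=2)
for ce,st in blobs(g[165:310,150:470]<45,8,900):
    p=ce+[150,165]; print("dark",p.round(1),st[4],onplane(c,p,.031).round(4),onplane(c,p,.016).round(4))
g=im.min(axis=2)
for ce,st in blobs(g[165:310,150:470]>165,20,900):
    p=ce+[150,165]; print("bright",p.round(1),st[2:],onplane(c,p,.011).round(4),onplane(c,p,.056).round(4))
s=cam("side")
for p in [(388,188),(227,262)]: w=onplane(c,p,.05);print(w,proj(s,w))
E
```

```text
dark [160.8 169.4] 142 [0.654  0.4347 0.031 ] [0.6567 0.4398 0.016 ]
dark [224.8 194.8] 24 [0.5773 0.2514 0.031 ] [0.5792 0.2544 0.016 ]
dark [284.6 203.8] 325 [0.548  0.0815 0.031 ] [0.5495 0.0825 0.016 ]
dark [319.2 206.3] 188 [ 0.5391 -0.0164  0.031 ] [ 0.5405 -0.0166  0.016 ]
dark [187.  219.5] 28 [0.509 0.358 0.031] [0.51   0.3622 0.016 ]
dark [415.3 219. ] 26 [ 0.4976 -0.2875  0.031 ] [ 0.4985 -0.2907  0.016 ]
dark [365.4 250. ] 23 [ 0.4134 -0.1437  0.031 ] [ 0.4133 -0.1452  0.016 ]
dark [438.1 249.2] 28 [ 0.4116 -0.3476  0.031 ] [ 0.4115 -0.3516  0.016 ]
dark [402.2 252.8] 22 [ 0.4035 -0.2464  0.031 ] [ 0.4033 -0.2492  0.016 ]
dark [405.6 290.8] 25 [ 0.2987 -0.2518  0.031 ] [ 0.2973 -0.2546  0.016 ]
[ 0.58501361 -0.21043707  0.05      ] [352.3153469  161.67718949]
[0.38815948 0.24096976 0.05      ] [312.39885351 294.97962154]
```

View pics/crop.png

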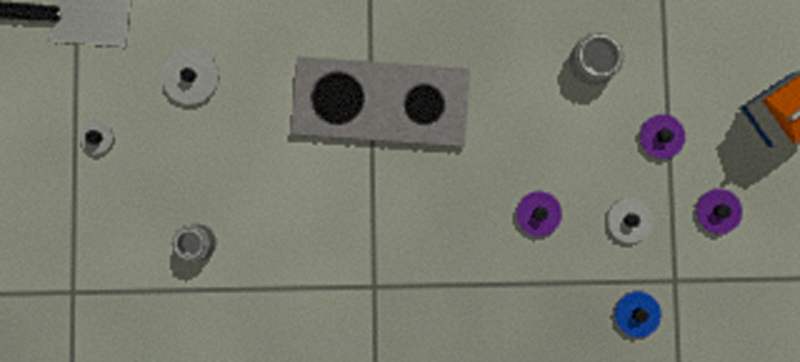

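The crop confirms it: the grey steel lid with black knob at crop (628,220), about 52 mm across, is lid_large. The other four are purple or blue. The hole spacing comes out at 99.5 mm against 100 mm, so the measurement holds. I'll turn the tool to yaw 0, which makes dp = (dx, -dy, -dz)/0.04, and move over lid_large.

```bash
python3 -m crank '[{"delta_rot":[0,0,0.73],"dp":[0,0,0],"fingers":0.6},{"delta_rot":[0,0,0.73],"dp":[0,0,0],"fingers":0.6},{"delta_rot":[0,0,0.73],"dp":[0,0,0],"fingers":0.6},{"delta_rot":[0,0,0],"dp":[0.4,-0.8,0],"fingers":0.6},{"delta_rot":[0,0,0],"dp":[0.5,-0.9,0],"fingers":0.6},{"delta_rot":[0,0,0],"dp":[0.5,-0.9,0],"fingers":0.6},{"delta_rot":[0,0,0],"dp":[0.5,-0.9,0],"fingers":0.6},{"delta_rot":[0,0,0],"dp":[0.5,-0.9,0],"fingers":0.6}]'
python3 -m crank '[{"delta_rot":[0,0,0],"dp":[0.5,-0.9,0],"fingers":0.6},{"delta_rot":[0,0,0],"dp":[0.5,-0.9,0],"fingers":0.6},{"delta_rot":[0,0,0],"dp":[0.5,-0.9,0],"fingers":0.6},{"delta_rot":[0,0,0],"dp":[0.5,-0.9,0],"fingers":0.6},{"delta_rot":[0,0,0],"dp":[0.5,-0.9,0.2],"fingers":0.6},{"delta_rot":[0,0,0],"dp":[0.4,-0.45,0.5],"fingers":0.6},{"delta_rot":[0,0,0],"dp":[0,0,0.5],"fingers":0.6},{"delta_rot":[0,0,0],"dp":[0,0,0],"fingers":0.6}]'
python3 - <<'E'
from h import *
c=cam("wrist"); cv2.imwrite("pics/w1.png",c[0]); print(yaw(),monitor.observe()["ee_pos"],monitor.observe()["orientation"],monitor.observe()["joints"])
E
```

```text
time: 1.25
ee_pos: [0.2923, -0.4425, 0.2009]
orientation: [0.0, 1.0, 0.0, 0.0]
contact_force: [0.5, -0.2, 0.5]
gripper_width: 0.0512
finger_force: 0.0
time: 2.25
ee_pos: [0.4067, -0.245, 0.1518]
orientation: [-0.001, 1.0, 0.0, -0.002]
contact_force: [0.6, 0.1, 0.5]
gripper_width: 0.0511
finger_force: 0.0
-0.00019339876682120965 [ 0.40733461 -0.2458184   0.15267382] [-2.20567495e-04  9.99999826e-01 -9.68180823e-05 -5.38332702e-04] [ 0.49405079  0.41169032  0.00401695  1.97354959 -0.00215553  0.75751352
 -1.07168997]
```

View pics/w1.png

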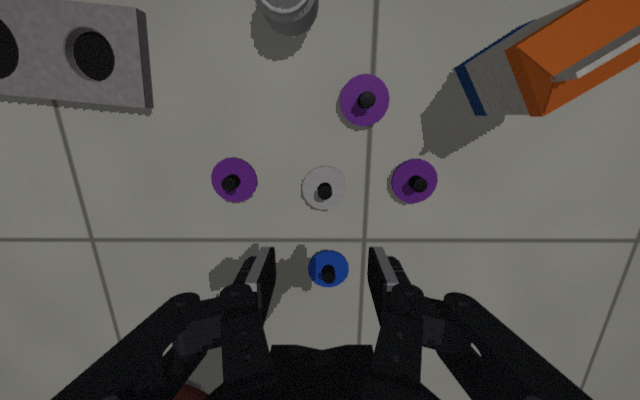

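The wrist view shows the steel lid at (324,188), almost under the TCP, with purple lids at (365,100), (234,180) and (414,181) and the blue one at (328,268). Next I'll refine its position from the disc and knob masks.

```bash
cat >> h.py <<'E'
def lid(c,guess,D,thr=110):
    u=proj(c,[guess[0],guess[1],.011]); im=c[0].astype(int); h=c[0].shape
    pts=lambda z,p: onplane(c,p,z)
    r=np.linalg.norm(proj(c,[guess[0],guess[1]+D/2,.011])-u)*1.6
    yy,xx=np.mgrid[:h[0],:h[1]]; near=np.hypot(xx-u[0],yy-u[1])<r
    out={}
    m=near&(im.min(2)>thr); b=blobs(m,60,1e5)
    m2=near&(im.max(2)<60); b2=blobs(m2,10,1e5)
    for ce,st in sorted(b,key=lambda t:-t[1][4])[:1]:
        lab=cv2.connectedComponents(m.astype(np.uint8))[1]
        k=lab[m][np.argmin(np.linalg.norm(np.argwhere(m)[:,::-1]-ce,axis=1))]
        cc=max(cv2.findContours(((m|m2)*255).astype(np.uint8),0,1)[0],key=cv2.contourArea)
        w=np.array([onplane(c,p[0],.011)[:2] for p in cc]); (x,y),rr=cv2.minEnclosingCircle(w.astype(np.float32)*1000)
        hull=cv2.convexHull(w.astype(np.float32)*1000); M=cv2.moments(hull)
        print("disc circ mm",round(x,1),round(y,1),"D",round(2*rr,1),"hull cen",round(M['m10']/M['m00'],1),round(M['m01']/M['m00'],1),"eqD",round(2*np.sqrt(M['m00']/np.pi),1))
    for ce,st in b2: print("dark",ce.round(1),st[2:],"at .021",onplane(c,ce,.021)[:2].round(4),"at .031",onplane(c,ce,.031)[:2].round(4))
E
python3 - <<'E'
from h import *
c=cam("wrist"); print(c[0][170:210:4,300:350:5].min(2)); 
for t in (115,130,145): lid(c,[.4045,-.2475],.052,t)
E
```

```text
[[116 116 100 118 119 118 114 111 117 116]
 [115 112 113 117 115 116 117 118 102 116]
 [112 115 114 113 113 114 119 118 116 113]
 [116 117 120 118 115 100 115 115 116 116]
 [ 73 112 114 116   7  11  98 115 115 115]
 [ 71 115 118  88  23  19  39 116 116 115]
 [ 72 115 117  71  16  14  41 116 115 117]
 [ 72 115 115  68  28  13 116 115 115 113]
 [113  73 114 111  99 111 113 115 115 114]
 [113 114  82 115 113 119 118 115 114 112]]
disc circ mm 396.3 -256.6 D 33.8 hull cen 395.4 -256.3 eqD 27.6
dark [323.4 191.4] [ 14  18 199] at .021 [ 0.4013 -0.2482] at .031 [ 0.404  -0.2481]
dark [323.4 191.4] [ 14  18 199] at .021 [ 0.4013 -0.2482] at .031 [ 0.404  -0.2481]
dark [323.4 191.4] [ 14  18 199] at .021 [ 0.4013 -0.2482] at .031 [ 0.404  -0.2481]
```

```bash
sed -i 's/m=near&(im.min(2)>thr)/m=near\&(im.max(2)-im.min(2)<thr)\&(im.max(2)>95)/' h.py
python3 - <<'E'
from h import *
c=cam("wrist"); print(c[0][185,290:360:8].tolist())
im=cv2.GaussianBlur(c[0],(3,3),0); c=(im,)+c[1:]
for t in (5,8,11): lid(c,[.4025,-.248],.052,t)
E
```

```text
[[115, 121, 121], [114, 120, 121], [114, 114, 115], [117, 118, 118], [14, 12, 9], [115, 114, 117], [116, 116, 118], [113, 118, 120], [113, 118, 120]]
disc circ mm 401.9 -248.1 D 52.5 hull cen 401.9 -248.2 eqD 51.6
dark [322.6 191.8] [ 14  17 195] at .021 [ 0.4012 -0.248 ] at .031 [ 0.404  -0.2479]
disc circ mm 400.8 -247.8 D 85.8 hull cen 400.8 -248.1 eqD 84.0
dark [322.6 191.8] [ 14  17 195] at .021 [ 0.4012 -0.248 ] at .031 [ 0.404  -0.2479]
disc circ mm 400.8 -247.8 D 85.8 hull cen 400.8 -248.1 eqD 84.0
dark [322.6 191.8] [ 14  17 195] at .021 [ 0.4012 -0.248 ] at .031 [ 0.404  -0.2479]
```

Lid_large is at (0.402, -0.248) with a measured diameter of 52 mm, which matches. Going down on the knob.

```bash
python3 -m crank '[{"delta_rot":[0,0,0],"dp":[-0.13,0.055,0.7],"fingers":0.5},{"delta_rot":[0,0,0],"dp":[0,0,0.7],"fingers":0.5},{"delta_rot":[0,0,0],"dp":[0,0,0.7],"fingers":0.5},{"delta_rot":[0,0,0],"dp":[0,0,0.6],"fingers":0.5},{"delta_rot":[0,0,0],"dp":[0,0,0.4],"fingers":0.5},{"delta_rot":[0,0,0],"dp":[0,0,0.2],"fingers":0.5},{"delta_rot":[0,0,0],"dp":[0,0,0],"fingers":0.5},{"delta_rot":[0,0,0],"dp":[0,0,0],"fingers":0.5}]' 30
```

```text
time: 3.4
ee_pos: [0.4031, -0.2485, 0.0216]
orientation: [0.0, 1.0, -0.0, 0.001]
contact_force: [0.4, -0.7, 0.3]
gripper_width: 0.0425
finger_force: 0.0
```

```bash
python3 -m crank '[{"delta_rot":[0,0,0],"dp":[-0.025,0,0.19],"fingers":0.5},{"delta_rot":[0,0,0],"dp":[0,0,0],"fingers":0.2},{"delta_rot":[0,0,0],"dp":[0,0,0],"fingers":0.05},{"delta_rot":[0,0,0],"dp":[0,0,0],"fingers":0.05},{"delta_rot":[0,0,0],"dp":[0,0,0],"fingers":0.05}]' 30
python3 -m crank '[{"delta_rot":[0,0,0],"dp":[0,0,0],"fingers":0.05},{"delta_rot":[0,0,0],"dp":[0,0,-0.3],"fingers":0.05},{"delta_rot":[0,0,0],"dp":[0,0,-0.7],"fingers":0.05},{"delta_rot":[0,0,0],"dp":[0,0,-0.9],"fingers":0.05},{"delta_rot":[0,0,0],"dp":[0,0,-0.8],"fingers":0.05},{"delta_rot":[0,0,0],"dp":[0,0,-0.6],"fingers":0.05},{"delta_rot":[0,0,0],"dp":[0,0,0],"fingers":0.05}]'
```

```text
time: 4.03
ee_pos: [0.4016, -0.248, 0.0133]
orientation: [0.0, 1.0, 0.0, 0.0]
contact_force: [0.4, 0.3, 0.6]
gripper_width: 0.0041
finger_force: 0.0
time: 4.9
ee_pos: [0.4027, -0.2487, 0.1476]
orientation: [0.001, 1.0, -0.0, 0.002]
contact_force: [0.1, 0.7, -0.6]
gripper_width: 0.0041
finger_force: 0.0
```

The fingers shut on nothing (4 mm), so I'll look again.

Run:
```python
from h import *
s=monitor.observe();c=cam("wrist"); cv2.imwrite("pics/w2.png",c[0]); t=cam("top")
im=cv2.GaussianBlur(c[0],(3,3),0); lid((im,)+c[1:],[.4025,-.248],.052,5)
sd=cam("side"); a=sd[0][120:260,340:500]; b=c[0][60:400,120:520]
a=cv2.resize(a,None,fx=2.4,fy=2.4); o=np.zeros((340,784,3),np.uint8); o[:336,:384]=a; o[:,384:]=b; cv2.imwrite("pics/w2.png",o)
print(proj(c,[.4025,-.248,.02]),s["ee_pos"])
```

```text
disc circ mm 402.1 -248.1 D 53.2 hull cen 402.0 -248.4 eqD 51.7
dark [320.1 189.3] [ 15  18 207] at .021 [ 0.4011 -0.2479] at .031 [ 0.4037 -0.2479]
[320.22199923 187.86124535] [ 0.40270801 -0.24874809  0.1475593 ]
```

View pics/w2.png

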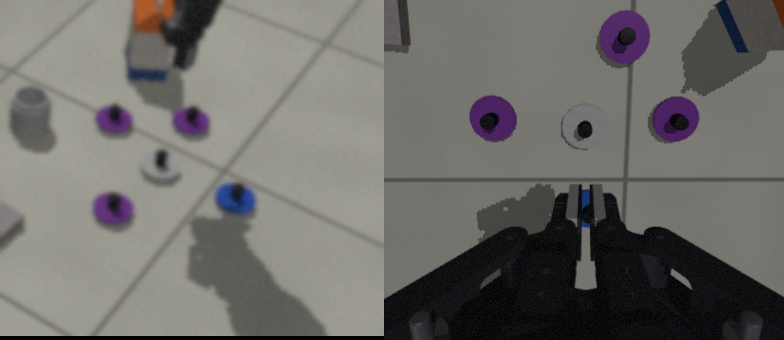

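Run:
```python
from h import *
p=monitor.observe()["ee_pos"]; s=cam("side"); w=cam("wrist"); t=cam("top")
for dx in (0,-.02,.02):
  for dz in (0,.01,.02): 
    g=p+[dx,0,dz]; print(dx,dz,proj(s,g).round(1),proj(w,g).round(1),proj(t,g).round(1))
a=cv2.resize(s[0][90:165,380:460],None,fx=5,fy=5,interpolation=cv2.INTER_CUBIC)
b=cv2.resize(w[0][200:300,270:370],None,fx=3.75,fy=3.75,interpolation=cv2.INTER_CUBIC)
cv2.imwrite("pics/w3.png",np.hstack([a,b]))
```

```text
0 0 [413.6 155.5] [321.4 234.6] [411.  254.3]
0 0.01 [414.2 152.8] [321.4 241.1] [411.8 254.3]
0 0.02 [414.8 150.1] [321.4 248.3] [412.6 254.4]
-0.02 0 [419.8 158.2] [321.4 261.2] [411.3 262.2]
-0.02 0.01 [420.5 155.5] [321.4 268.9] [412.1 262.3]
-0.02 0.02 [421.1 152.8] [321.4 277.3] [412.9 262.4]
0.02 0 [407.5 152.8] [321.4 206.1] [410.6 246.4]
0.02 0.01 [408.  150.1] [321.4 211.2] [411.4 246.4]
0.02 0.02 [408.6 147.4] [321.4 217. ] [412.2 246.4]
```

View pics/w3.png

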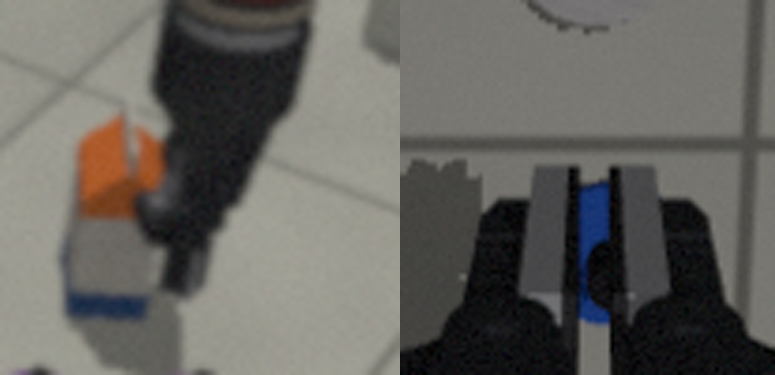

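The fingertip end faces appear at wrist v=244 to 279, while the stated TCP projects to v=235. That would put the tips about 35 mm behind the stated TCP, which would explain the miss. I'll test it by touching bare bench gently with closed fingers.

```bash
python3 -m crank '[{"delta_rot":[0,0,0],"dp":[0.65,-0.55,0],"fingers":0},{"delta_rot":[0,0,0],"dp":[0.65,-0.55,0.3],"fingers":0},{"delta_rot":[0,0,0],"dp":[0,0,0.8],"fingers":0},{"delta_rot":[0,0,0],"dp":[0,0,0.9],"fingers":0},{"delta_rot":[0,0,0],"dp":[0,0,0.8],"fingers":0},{"delta_rot":[0,0,0],"dp":[0,0,0.3],"fingers":0},{"delta_rot":[0,0,0],"dp":[0,0,0.1],"fingers":0},{"delta_rot":[0,0,0],"dp":[0,0,0],"fingers":0}]'
python3 -m crank '[{"delta_rot":[0,0,0],"dp":[0,0,0.05],"fingers":0},{"delta_rot":[0,0,0],"dp":[0,0,0.05],"fingers":0},{"delta_rot":[0,0,0],"dp":[0,0,0],"fingers":0}]'
python3 - <<'E'
from h import *
p=monitor.observe()["ee_pos"]; s=cam("side"); print(p,proj(s,p))
a=cv2.resize(s[0][130:220,360:480],None,fx=5,fy=5,interpolation=cv2.INTER_CUBIC); cv2.imwrite("pics/w4.png",a)
E
```

```text
time: 6.2
ee_pos: [0.454, -0.2042, 0.0178]
orientation: [0.0, 1.0, -0.0, 0.001]
contact_force: [1.0, -0.6, -0.4]
gripper_width: -0.0001
finger_force: 0.0
time: 6.58
ee_pos: [0.4535, -0.204, 0.0134]
orientation: [0.0, 1.0, 0.0, 0.0]
contact_force: [-0.1, 0.1, 0.6]
gripper_width: -0.0003
finger_force: 0.0
[ 0.45353561 -0.20399881  0.01342642] [385.0832987  188.25512764]
```

View pics/w4.png

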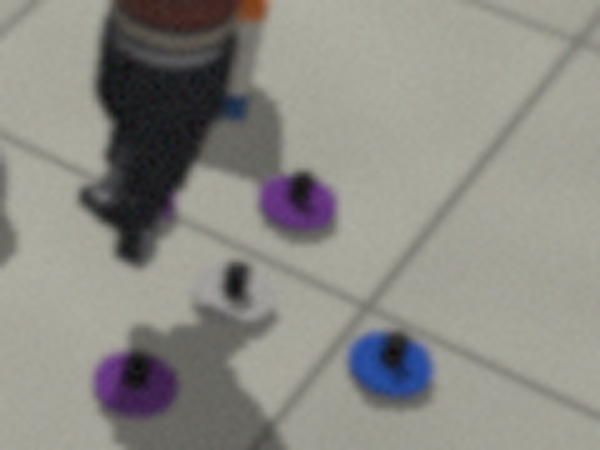

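The tip is at side pixel (386.6,182.4), about 6 px above the predicted (385,188). The fingers really are well above the bench, so I'll keep probing down.

```bash
python3 -m crank '[{"delta_rot":[0,0,0],"dp":[0,0,0.1],"fingers":0},{"delta_rot":[0,0,0],"dp":[0,0,0.1],"fingers":0},{"delta_rot":[0,0,0],"dp":[0,0,0.1],"fingers":0},{"delta_rot":[0,0,0],"dp":[0,0,0],"fingers":0}]'
python3 -m crank '[{"delta_rot":[0,0,0],"dp":[0,0,0.07],"fingers":0},{"delta_rot":[0,0,0],"dp":[0,0,0],"fingers":0}]'
python3 -m crank '[{"delta_rot":[0,0,0],"dp":[0,0,0.07],"fingers":0},{"delta_rot":[0,0,0],"dp":[0,0,0],"fingers":0}]'
```

```text
time: 7.12
ee_pos: [0.4531, -0.2039, 0.0008]
orientation: [-0.0, 1.0, 0.0, -0.0]
contact_force: [0.0, 0.3, 0.3]
gripper_width: 0.0001
finger_force: 0.0
time: 7.38
ee_pos: [0.4534, -0.204, -0.0017]
orientation: [-0.0, 1.0, 0.0, -0.0]
contact_force: [-0.1, 0.0, 0.8]
gripper_width: -0.0002
finger_force: 0.0
time: 7.62
ee_pos: [0.4534, -0.2039, -0.0045]
orientation: [-0.0, 1.0, 0.0, -0.0]
contact_force: [-0.1, 0.3, -0.3]
gripper_width: -0.0
finger_force: 0.0
```

TCP z is below 0 with no contact, so the offset is real. Continuing.

```bash
python3 -m crank '[{"delta_rot":[0,0,0],"dp":[0,0,0.08],"fingers":0},{"delta_rot":[0,0,0],"dp":[0,0,0.08],"fingers":0},{"delta_rot":[0,0,0],"dp":[0,0,0],"fingers":0}]'
python3 -m crank '[{"delta_rot":[0,0,0],"dp":[0,0,0.06],"fingers":0},{"delta_rot":[0,0,0],"dp":[0,0,0],"fingers":0}]'
python3 -m crank '[{"delta_rot":[0,0,0],"dp":[0,0,0.06],"fingers":0},{"delta_rot":[0,0,0],"dp":[0,0,0],"fingers":0}]'
```

```text
time: 8.0
ee_pos: [0.4532, -0.2038, -0.0111]
orientation: [-0.0, 1.0, 0.0, -0.0]
contact_force: [-0.9, 0.3, -0.5]
gripper_width: -0.0002
finger_force: 0.0
time: 8.25
ee_pos: [0.4534, -0.2039, -0.0133]
orientation: [-0.0, 1.0, 0.0, -0.0]
contact_force: [0.5, -0.0, 0.1]
gripper_width: -0.0
finger_force: 0.0
time: 8.5
ee_pos: [0.4534, -0.2039, -0.0157]
orientation: [-0.0, 1.0, 0.0, -0.0]
contact_force: [-0.2, -0.5, -0.0]
gripper_width: -0.0001
finger_force: 0.0
```

```bash
for i in 1; do :; done; python3 -m crank '[{"delta_rot":[0,0,0],"dp":[0,0,0.06],"fingers":0},{"delta_rot":[0,0,0],"dp":[0,0,0],"fingers":0}]'
python3 -m crank '[{"delta_rot":[0,0,0],"dp":[0,0,0.05],"fingers":0},{"delta_rot":[0,0,0],"dp":[0,0,0],"fingers":0}]'
python3 -m crank '[{"delta_rot":[0,0,0],"dp":[0,0,0.05],"fingers":0},{"delta_rot":[0,0,0],"dp":[0,0,0],"fingers":0}]'
```

```text
time: 8.75
ee_pos: [0.4533, -0.2039, -0.0182]
orientation: [-0.0, 1.0, 0.0, -0.0]
contact_force: [-0.1, 0.1, 0.2]
gripper_width: -0.0003
finger_force: 0.0
time: 9.0
ee_pos: [0.4533, -0.2039, -0.0201]
orientation: [-0.0, 1.0, 0.0, -0.0]
contact_force: [-0.1, 0.1, -0.2]
gripper_width: 0.0002
finger_force: 0.0
time: 9.25
ee_pos: [0.4534, -0.2039, -0.0221]
orientation: [-0.0, 1.0, 0.0, -0.0]
contact_force: [-0.9, 0.1, -0.3]
gripper_width: -0.0002
finger_force: 0.0
```

```bash
python3 -m crank '[{"delta_rot":[0,0,0],"dp":[0,0,0.05],"fingers":0},{"delta_rot":[0,0,0],"dp":[0,0,0],"fingers":0}]' | grep -E "ee|cont"
python3 -m crank '[{"delta_rot":[0,0,0],"dp":[0,0,0.05],"fingers":0},{"delta_rot":[0,0,0],"dp":[0,0,0],"fingers":0}]'| grep -E "ee|cont"
python3 -m crank '[{"delta_rot":[0,0,0],"dp":[0,0,0.05],"fingers":0},{"delta_rot":[0,0,0],"dp":[0,0,0],"fingers":0}]'| grep -E "ee|cont"
```

```text
ee_pos: [0.4533, -0.2039, -0.0241]
contact_force: [0.7, -0.3, -0.5]
ee_pos: [0.4534, -0.2039, -0.0261]
contact_force: [-1.2, -0.9, 0.2]
ee_pos: [0.4534, -0.2039, -0.0281]
contact_force: [-0.3, -0.2, 0.3]
```

```bash
python3 -m crank '[{"delta_rot":[0,0,0],"dp":[0,0,0.05],"fingers":0},{"delta_rot":[0,0,0],"dp":[0,0,0],"fingers":0}]' | grep -E "ee|cont"
python3 -m crank '[{"delta_rot":[0,0,0],"dp":[0,0,0.05],"fingers":0},{"delta_rot":[0,0,0],"dp":[0,0,0],"fingers":0}]'| grep -E "ee|cont"
python3 - <<'E'
from h import *
p=monitor.observe()["ee_pos"]; s=cam("side"); w=cam("wrist"); print(p)
a=cv2.resize(s[0][140:215,360:440],None,fx=5,fy=5,interpolation=cv2.INTER_CUBIC)
b=cv2.resize(w[0][150:300,245:395],None,fx=2.5,fy=2.5,interpolation=cv2.INTER_CUBIC); cv2.imwrite("pics/w5.png",np.hstack([a,b]))
for z in (0,.01,.02): print(proj(s,[p[0],p[1],z]))
E
```

```text
ee_pos: [0.4534, -0.204, -0.0301]
contact_force: [0.3, 0.2, 0.1]
ee_pos: [0.4535, -0.204, -0.0304]
contact_force: [-2.3, 0.3, 13.0]
[ 0.45353347 -0.20400938 -0.03041785]
[384.6134384  191.25920349]
[384.96441115 189.02517096]
[385.3196132  186.76421781]
```

View pics/w5.png

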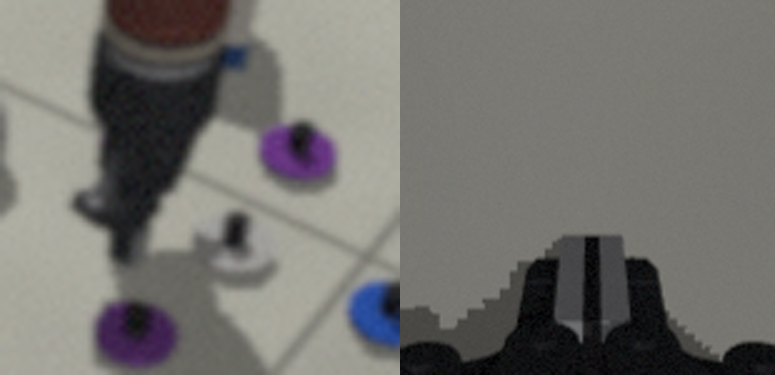

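Contact comes at TCP z = -0.030, so the real fingertips sit 30 mm behind the reported TCP: tip z = ee z + 0.030. The x and y agree, with the side tip at (384.4,192.4) against a predicted (384.6,191.3). Now I'll go back to the knob with the corrected height.

```bash
python3 -m crank '[{"delta_rot":[0,0,0],"dp":[0,0,-0.5],"fingers":0.2},{"delta_rot":[0,0,0],"dp":[0,0,-0.8],"fingers":0.5},{"delta_rot":[0,0,0],"dp":[0,0,-0.8],"fingers":0.5},{"delta_rot":[0,0,0],"dp":[-0.65,0.55,0],"fingers":0.5},{"delta_rot":[0,0,0],"dp":[-0.65,0.55,0],"fingers":0.5},{"delta_rot":[0,0,0],"dp":[0,0,0.6],"fingers":0.5},{"delta_rot":[0,0,0],"dp":[0,0,0.4],"fingers":0.5},{"delta_rot":[0,0,0],"dp":[0,0,0],"fingers":0.5}]' 30
```

```text
time: 11.6
ee_pos: [0.4006, -0.2475, 0.0112]
orientation: [-0.001, 1.0, -0.0, -0.001]
contact_force: [0.3, 1.0, -0.7]
gripper_width: 0.0434
finger_force: 0.0
```

```bash
python3 -m crank '[{"delta_rot":[0,0,0],"dp":[0.03,0,0.35],"fingers":0.5},{"delta_rot":[0,0,0],"dp":[0,0,0.2],"fingers":0.5},{"delta_rot":[0,0,0],"dp":[0,0,0.14],"fingers":0.5},{"delta_rot":[0,0,0],"dp":[0,0,0],"fingers":0.1},{"delta_rot":[0,0,0],"dp":[0,0,0],"fingers":0.05},{"delta_rot":[0,0,0],"dp":[0,0,0],"fingers":0.05},{"delta_rot":[0,0,0],"dp":[0,0,0],"fingers":0.05}]' 30
```

```text
time: 12.48
ee_pos: [0.4028, -0.248, -0.0154]
orientation: [0.0, 1.0, 0.0, 0.0]
contact_force: [0.9, 0.2, 0.4]
gripper_width: 0.0143
finger_force: 29.2
```

Gripped: 14 mm width, 29 N. Lifting, then moving short of pot_large so the wrist camera can measure its neck.

```bash
python3 -m crank '[{"delta_rot":[0,0,0],"dp":[0,0,-0.3],"fingers":0.05},{"delta_rot":[0,0,0],"dp":[0,0,-0.7],"fingers":0.05},{"delta_rot":[0,0,0],"dp":[0,0,-0.9],"fingers":0.05},{"delta_rot":[0,0,0],"dp":[0,0,-0.9],"fingers":0.05},{"delta_rot":[0,0,0],"dp":[0.6,-0.3,-0.8],"fingers":0.05},{"delta_rot":[0,0,0],"dp":[0.7,-0.3,-0.5],"fingers":0.05},{"delta_rot":[0,0,0],"dp":[0.6,-0.3,0],"fingers":0.05},{"delta_rot":[0,0,0],"dp":[0,0,0],"fingers":0.05}]'
python3 - <<'E'
from h import *
s=monitor.observe(); c=cam("wrist"); t=cam("top"); print(s["ee_pos"],s["gripper_width"],s["finger_force"],proj(c,[.585,-.21,.056]),proj(t,[.585,-.21,.056]))
a=c[0][0:300,170:470]; b=cv2.resize(t[0][170:230,350:430],None,fx=5,fy=5,interpolation=cv2.INTER_CUBIC)
cv2.imwrite("pics/w6.png",np.hstack([a,b]))
E
```

```text
time: 13.48
ee_pos: [0.4805, -0.2102, 0.1494]
orientation: [-0.0, 1.0, 0.002, 0.001]
contact_force: [-0.2, 0.0, -0.6]
gripper_width: 0.0145
finger_force: 29.3
[ 0.48046374 -0.2101969   0.1493815 ] 0.014543380430517687 29.27039533853531 [321.5310819   80.66338365] [388.17660314 187.72504918]
```

View pics/w6.png

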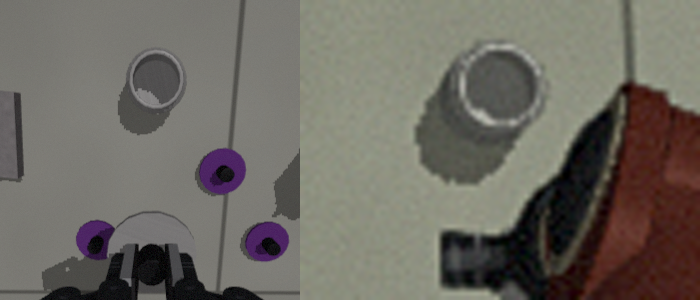

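The wrist view shows pot_large's rim ring at about (326,79) and the lid held level, its disc arc topping out at (322,212). In the top crop the rim is at about (389.5,187). I'll work from numbers now and fit the rim.

```bash
cat >> h.py <<'E'
def rim(c,g,D,z=.056):
    """radial search for the bright-ring outer edge about g, circle fit in the plane z"""
    im=cv2.GaussianBlur(c[0],(3,3),0).astype(float).mean(2); g=np.array(g,float)
    for it in range(4):
        P=[]
        for a in np.linspace(0,2*np.pi,73)[:-1]:
            rr=np.arange(D/2-.008,D/2+.008,.0004)
            v=[]
            for r in rr:
                u=proj(c,[g[0]+r*np.cos(a),g[1]+r*np.sin(a),z]); v.append(cv2.getRectSubPix(im.astype(np.float32),(1,1),(float(u[0]),float(u[1])))[0,0])
            v=np.array(v); k=np.argmin(np.gradient(v)); P.append([g[0]+rr[k]*np.cos(a),g[1]+rr[k]*np.sin(a),np.gradient(v)[k]])
        P=np.array(P); P=P[P[:,2]<np.median(P[:,2])*.5]
        ok=np.ones(len(P),bool)
        for _ in range(4):
            A=np.c_[P[:,:2],np.ones(len(P))]; s=np.linalg.lstsq(A[ok],-(P[ok,:2]**2).sum(1),rcond=None)[0]
            ce=-s[:2]/2; R0=np.sqrt(ce@ce-s[2]); e=np.linalg.norm(P[:,:2]-ce,axis=1)-R0; ok=abs(e)<max(.001,1.5*np.std(e[ok]))
        g=ce
    return ce.round(4),"D",round(2*R0*1000,1),"n",ok.sum()
E
python3 - <<'E'
from h import *
c=cam("wrist"); print(monitor.observe()["ee_pos"])
print(c[0][79,285:370:2].mean(1).round().astype(int))
print("wrist",rim(c,[.587,-.2115],.048)); t=cam("top"); print("top",rim(t,[.585,-.212],.048))
E
```

```text
[ 0.47705339 -0.21260836  0.14835735]
[123 122 123 122  73  76 121 120  75  78  83  78  80  80  80  80  79  78
  79  79  80  79  78  80  81  81  78  77  81  79  77 116 122  96 100 121
 123 122 123 122 124 123 121]
wrist (array([ 0.586 , -0.2138]), 'D', np.float64(46.5), 'n', np.int64(72))
top (array([ 0.585, -0.209]), 'D', np.float64(37.5), 'n', np.int64(30))
```

Run:
```python
from h import *
for i in range(5):
    c=cam("wrist"); s=monitor.observe(); p=s["ee_pos"]; r=rim(c,[.586,-.2135],.047); print(p.round(4),s["orientation"].round(4),r[0],r[2])
```

```text
[ 0.4772 -0.2128  0.1483] [ 1.e-04  1.e+00 -1.e-03 -7.e-04] [ 0.586  -0.2139] 46.6
[ 0.4775 -0.2127  0.1483] [ 0.e+00  1.e+00 -9.e-04 -6.e-04] [ 0.586  -0.2138] 46.6
[ 0.4777 -0.2126  0.1483] [-0.e+00  1.e+00 -8.e-04 -5.e-04] [ 0.5861 -0.2138] 46.6
[ 0.4779 -0.2125  0.1484] [-0.e+00  1.e+00 -6.e-04 -3.e-04] [ 0.586  -0.2138] 46.5
[ 0.4781 -0.2124  0.1484] [-0.e+00  1.e+00 -5.e-04 -2.e-04] [ 0.586  -0.2138] 46.5
```

Pot_large is at (0.586, -0.2138), and the top view agrees within about 1 mm. Going over it, stopping 20 mm above seat height.

```bash
python3 -m crank '[{"delta_rot":[0,0,0],"dp":[0.6,0.04,0],"fingers":0.05},{"delta_rot":[0,0,0],"dp":[0.8,0,0],"fingers":0.05},{"delta_rot":[0,0,0],"dp":[0.8,0,0],"fingers":0.05},{"delta_rot":[0,0,0],"dp":[0.5,0,0.4],"fingers":0.05},{"delta_rot":[0,0,0],"dp":[0,0,0.8],"fingers":0.05},{"delta_rot":[0,0,0],"dp":[0,0,0.7],"fingers":0.05},{"delta_rot":[0,0,0],"dp":[0,0,0.4],"fingers":0.05},{"delta_rot":[0,0,0],"dp":[0,0,0],"fingers":0.05}]'
python3 -m crank '[{"delta_rot":[0,0,0],"dp":[0,0,0],"fingers":0.05},{"delta_rot":[0,0,0],"dp":[0,0,0],"fingers":0.05},{"delta_rot":[0,0,0],"dp":[0,0,0],"fingers":0.05},{"delta_rot":[0,0,0],"dp":[0,0,0],"fingers":0.05}]'
```

```text
time: 14.92
ee_pos: [0.5858, -0.2134, 0.0554]
orientation: [-0.0, 1.0, -0.0, -0.001]
contact_force: [-0.3, -0.6, -0.1]
gripper_width: 0.0146
finger_force: 29.3
time: 15.42
ee_pos: [0.5869, -0.2136, 0.0569]
orientation: [0.0, 1.0, 0.0, 0.0]
contact_force: [0.1, 0.5, -0.9]
gripper_width: 0.0148
finger_force: 29.3
```

```bash
python3 -m crank '[{"delta_rot":[0,0,0],"dp":[0,0,0.2],"fingers":0.05},{"delta_rot":[0,0,0],"dp":[0,0,0.12],"fingers":0.05},{"delta_rot":[0,0,0],"dp":[0,0,0.1],"fingers":0.05},{"delta_rot":[0,0,0],"dp":[0,0,0],"fingers":0.05},{"delta_rot":[0,0,0],"dp":[0,0,0],"fingers":0.05}]'
python3 -m crank '[{"delta_rot":[0,0,0],"dp":[0,0,0.06],"fingers":0.05},{"delta_rot":[0,0,0],"dp":[0,0,0.06],"fingers":0.05},{"delta_rot":[0,0,0],"dp":[0,0,0],"fingers":0.05},{"delta_rot":[0,0,0],"dp":[0,0,0],"fingers":0.05}]'
```

```text
time: 16.05
ee_pos: [0.5868, -0.2136, 0.0396]
orientation: [-0.0, 1.0, 0.0, 0.0]
contact_force: [0.2, 0.2, -0.3]
gripper_width: 0.0146
finger_force: 29.3
time: 16.55
ee_pos: [0.5867, -0.2136, 0.0348]
orientation: [-0.0, 1.0, 0.0, 0.0]
contact_force: [-0.4, -0.2, -0.5]
gripper_width: 0.0144
finger_force: 29.3
```

The plug went in without contact. A little lower, then release.

```bash
python3 -m crank '[{"delta_rot":[0,0,0],"dp":[0,0,0.04],"fingers":0.05},{"delta_rot":[0,0,0],"dp":[0,0,0],"fingers":0.05},{"delta_rot":[0,0,0],"dp":[0,0,0],"fingers":0.4},{"delta_rot":[0,0,0],"dp":[0,0,0],"fingers":0.45},{"delta_rot":[0,0,0],"dp":[0,0,0],"fingers":0.45},{"delta_rot":[0,0,0],"dp":[0,0,-0.5],"fingers":0.45},{"delta_rot":[0,0,0],"dp":[-0.3,0,-0.8],"fingers":0.6},{"delta_rot":[0,0,0],"dp":[-0.5,0,-0.8],"fingers":0.9}]'
python3 -m crank '[{"delta_rot":[0,0,0],"dp":[0,0,-0.4],"fingers":0.9},{"delta_rot":[0,0,0],"dp":[0,0,0],"fingers":0.9},{"delta_rot":[0,0,0],"dp":[0,0,0],"fingers":0.9}]'
python3 - <<'E'
from h import *
c=cam("wrist"); print(monitor.observe()["ee_pos"])
im=cv2.GaussianBlur(c[0],(3,3),0)
# disc top at z=.060, knob top .080
print("disc",rim((im,)+c[1:],[.586,-.2138],.052,.060))
u=proj(c,[.586,-.2138,.08]).astype(int); g=im.max(2); o=u-[25,25]
for ce,st in blobs(g[o[1]:o[1]+50,o[0]:o[0]+50]<50,20,1500): print(ce+o,st[2:],onplane(c,ce+o,.07)[:2],onplane(c,ce+o,.08)[:2])
cv2.imwrite("pics/w7.png",c[0])
E
```

```text
time: 17.55
ee_pos: [0.5548, -0.2133, 0.1178]
orientation: [-0.0, 1.0, 0.0, 0.0]
contact_force: [0.9, 0.3, 0.7]
gripper_width: 0.068
finger_force: 0.0
time: 17.92
ee_pos: [0.5546, -0.213, 0.132]
orientation: [-0.0, 1.0, 0.0, -0.001]
contact_force: [0.1, -0.1, -1.0]
gripper_width: 0.077
finger_force: 0.0
[ 0.5544196  -0.21298672  0.13170489]
disc (array([ 0.5861, -0.214 ]), 'D', np.float64(51.9), 'n', np.int64(35))
[321.91455696 170.83544304] [ 19  22 316] [ 0.5855086  -0.21350164] [ 0.58748052 -0.21348139]
```

The disc fit at z = 60 mm gives D = 51.9 mm at (0.5861, -0.2140), so the lid is seated. Now straddle the pot body.

```bash
python3 -m crank '[{"delta_rot":[0,0,0],"dp":[0.4,0.025,0],"fingers":1},{"delta_rot":[0,0,0],"dp":[0.4,0,0],"fingers":1},{"delta_rot":[0,0,0],"dp":[0,0,0.5],"fingers":1},{"delta_rot":[0,0,0],"dp":[0,0,0.7],"fingers":1},{"delta_rot":[0,0,0],"dp":[0,0,0.7],"fingers":1},{"delta_rot":[0,0,0],"dp":[0,0,0.6],"fingers":1},{"delta_rot":[0,0,0],"dp":[0,0,0.3],"fingers":1},{"delta_rot":[0,0,0],"dp":[0,0,0],"fingers":1}]'
python3 -m crank '[{"delta_rot":[0,0,0],"dp":[0,0,0.2],"fingers":1},{"delta_rot":[0,0,0],"dp":[0,0,0.2],"fingers":1},{"delta_rot":[0,0,0],"dp":[0,0,0.2],"fingers":1},{"delta_rot":[0,0,0],"dp":[0,0,0],"fingers":1},{"delta_rot":[0,0,0],"dp":[0,0,0],"fingers":1}]'
```

```text
time: 18.98
ee_pos: [0.5859, -0.2142, 0.0198]
orientation: [-0.001, 1.0, 0.0, -0.001]
contact_force: [-0.4, 0.2, 1.1]
gripper_width: 0.0856
finger_force: 0.0
time: 19.6
ee_pos: [0.5869, -0.2146, -0.0026]
orientation: [0.0, 1.0, -0.0, 0.0]
contact_force: [0.8, -0.7, -0.1]
gripper_width: 0.0854
finger_force: 0.0
```

Tip z is 0.027. Down 12 mm more in small rows, then close.

```bash
python3 -m crank '[{"delta_rot":[0,0,0],"dp":[-0.01,0,0.1],"fingers":1},{"delta_rot":[0,0,0],"dp":[0,0,0.1],"fingers":1},{"delta_rot":[0,0,0],"dp":[0,0,0.1],"fingers":1},{"delta_rot":[0,0,0],"dp":[0,0,0],"fingers":1}]'
python3 -m crank '[{"delta_rot":[0,0,0],"dp":[0,0,0],"fingers":0.7},{"delta_rot":[0,0,0],"dp":[0,0,0],"fingers":0.6},{"delta_rot":[0,0,0],"dp":[0,0,0],"fingers":0.5},{"delta_rot":[0,0,0],"dp":[0,0,0],"fingers":0.5},{"delta_rot":[0,0,0],"dp":[0,0,0],"fingers":0.5}]' 40
```

```text
time: 20.1
ee_pos: [0.5859, -0.2144, -0.0153]
orientation: [-0.0, 1.0, 0.0, -0.0]
contact_force: [-0.2, 0.5, -0.3]
gripper_width: 0.0852
finger_force: 0.0
time: 20.72
ee_pos: [0.5868, -0.2147, -0.0143]
orientation: [0.0, 1.0, 0.0, 0.001]
contact_force: [-0.8, -0.3, 4.2]
gripper_width: 0.0543
finger_force: 42.8
```

Pot gripped at 54 mm and 43 N. Lifting about 70 mm and moving to just short (in x) of the rack holes, so the wrist camera can measure them.

```bash
python3 -m crank '[{"delta_rot":[0,0,0],"dp":[0,0,-0.2],"fingers":0.5},{"delta_rot":[0,0,0],"dp":[0,0,-0.5],"fingers":0.5},{"delta_rot":[0,0,0],"dp":[0,0,-0.6],"fingers":0.5},{"delta_rot":[0,0,0],"dp":[0,0,-0.5],"fingers":0.5},{"delta_rot":[0,0,0],"dp":[-0.1,-0.3,0],"fingers":0.5},{"delta_rot":[0,0,0],"dp":[-0.3,-0.6,0],"fingers":0.5},{"delta_rot":[0,0,0],"dp":[-0.4,-0.8,0],"fingers":0.5},{"delta_rot":[0,0,0],"dp":[-0.4,-0.8,0],"fingers":0.5}]'
python3 -m crank '[{"delta_rot":[0,0,0],"dp":[-0.4,-0.8,0],"fingers":0.5},{"delta_rot":[0,0,0],"dp":[-0.4,-0.8,0],"fingers":0.5},{"delta_rot":[0,0,0],"dp":[-0.4,-0.8,0],"fingers":0.5},{"delta_rot":[0,0,0],"dp":[-0.4,-0.8,0],"fingers":0.5},{"delta_rot":[0,0,0],"dp":[-0.2,-0.6,0],"fingers":0.5},{"delta_rot":[0,0,0],"dp":[-0.1,-0.3,0],"fingers":0.5},{"delta_rot":[0,0,0],"dp":[0,0,0],"fingers":0.5},{"delta_rot":[0,0,0],"dp":[0,0,0],"fingers":0.5}]'
python3 - <<'E'
from h import *
for i in range(2):
    c=cam("wrist"); 
    g=cv2.GaussianBlur(c[0],(3,3),0).max(2)
    for hh in ([.5495,.0825],[.5405,-.0166]):
        u=proj(c,[*hh,.016]); print("pred",u.round())
        x0,x1,y0,y1=[int(v) for v in (max(u[0]-60,0),u[0]+60,max(u[1]-60,0),u[1]+60)]
        for ce,st in blobs(g[y0:y1,x0:x1]<55,200,9000): print(" ",(ce+[x0,y0]).round(1),st,onplane(c,ce+[x0,y0],.016).round(4))
print(monitor.observe()["ee_pos"],monitor.observe()["orientation"].round(4)); cv2.imwrite("pics/w8.png",c[0])
E
```

```text
time: 21.72
ee_pos: [0.5366, -0.1123, 0.0566]
orientation: [-0.001, 1.0, 0.0, -0.001]
contact_force: [0.1, 0.5, -1.1]
gripper_width: 0.0539
finger_force: 42.6
time: 22.72
ee_pos: [0.4626, 0.0482, 0.0572]
orientation: [0.0, 1.0, -0.001, 0.0]
contact_force: [1.1, -0.2, -2.2]
gripper_width: 0.0541
finger_force: 42.6
pred [273.  99.]
  [272.8  99.4] [  19   19   83   85 5515] [0.5493 0.0825 0.016 ]
pred [411. 112.]
  [407.3 114. ] [  27   30   64   64 3120] [ 0.5393 -0.0144  0.016 ]
pred [273.  99.]
  [272.6  99.6] [  19   19   83   86 5521] [0.5493 0.0825 0.016 ]
pred [410. 112.]
  [407.1 114. ] [  27   30   64   64 3121] [ 0.5393 -0.0144  0.016 ]
[0.46265817 0.04804743 0.05720605] [ 3.0e-04  1.0e+00 -1.1e-03  2.0e-04]
```

Run:
```python
from h import *
for n in ("wrist","top"):
    c=cam(n); g=cv2.GaussianBlur(c[0],(3,3),0).max(2)
    for hh in ([.5494,.0825],[.54,-.0155]):
        u=proj(c,[*hh,.016])
        for t in (40,55,70):
            m=(g<t).astype(np.uint8); l=cv2.connectedComponents(m)[1]; k=l[int(u[1]),int(u[0])]
            cc=max(cv2.findContours((l==k).astype(np.uint8),0,1)[0],key=cv2.contourArea)
            w=np.array([onplane(c,p[0],.016)[:2]*1000 for p in cc]).astype(np.float32)
            e=cv2.fitEllipse(w); print(n,t,np.round(e[0],1),np.round(e[1],1))
    print(g[int(proj(c,[.54,-.0155,.016])[1]),::1][int(u[0])-40:int(u[0])+40:2])
```

```text
wrist 40 [547.5  82. ] [55.8 56.1]
wrist 55 [548.1  82.5] [56.4 58.8]
wrist 70 [548.5  82.9] [58.2 60.1]
wrist 40 [538.7 -13.7] [42.3 42.8]
wrist 55 [538.5 -14.6] [43.2 45.4]
wrist 70 [539.  -15.6] [45.3 47.4]
[110 111 109 108  71  23  21  18  21  22  23  19  21  21  23  23  22  23
  23  21  22  23  22  23  21  19  18  24  22  22  22  24  23  14  36  55
  54  75 103 110]
top 40 [553.5  83. ] [44.1 57.4]
top 55 [553.1  82.9] [48.  58.5]
top 70 [428.4  74.6] [160.3 250.1]
top 40 [540.5 -16.8] [39.1 39.9]
top 55 [540.6 -16.4] [40.8 42.5]
top 70 [540.3 -16.7] [43.4 44.1]
[ 20  20  21  23  22  21  20  18  34 110 109  78  74  66  98 119 109  39
  18  22  21  19  22  20  23  98 118 118 117 118 138 142 141 140 141 142
 143 142 143 143]
```

Run:
```python
from h import *
for n in ("wrist",):
    c=cam(n); g=cv2.GaussianBlur(c[0],(3,3),0).max(2)
    for hh in ([.5494,.0825],[.54,-.0155]):
        u=proj(c,[*hh,.016])
        for t in (80,87,93):
            m=(g<t).astype(np.uint8); l=cv2.connectedComponents(m)[1]; k=l[int(u[1]),int(u[0])]
            cc=max(cv2.findContours((l==k).astype(np.uint8),0,1)[0],key=cv2.contourArea)
            w=np.array([onplane(c,p[0],.016)[:2]*1000 for p in cc]).astype(np.float32)
            e=cv2.fitEllipse(w); print(n,t,np.round(e[0],1),np.round(e[1],1))
s=monitor.observe(); print(s["ee_pos"],s["time"])
```

```text
wrist 80 [548.3  83.5] [60.1 61.1]
wrist 87 [548.1  83.6] [61.1 61.6]
wrist 93 [548.   83.6] [61.8 62.2]
wrist 80 [538.8 -15.8] [46.8 47.8]
wrist 87 [538.8 -15.9] [47.4 48.4]
wrist 93 [538.7 -16. ] [47.9 48.8]
[0.46247151 0.04861178 0.05720829] 22.975
```

Hole0 is (0.548, 0.0836) and hole1 (0.5387, -0.0160). Diameters fit at 62 and 48 mm and the spacing at 100 mm. Moving over hole0.

```bash
python3 -m crank '[{"delta_rot":[0,0,0],"dp":[0.3,-0.12,0],"fingers":0.5},{"delta_rot":[0,0,0],"dp":[0.6,-0.25,0],"fingers":0.5},{"delta_rot":[0,0,0],"dp":[0.7,-0.3,0],"fingers":0.5},{"delta_rot":[0,0,0],"dp":[0.4,-0.15,0],"fingers":0.5},{"delta_rot":[0,0,0],"dp":[0.15,-0.05,0.4],"fingers":0.5},{"delta_rot":[0,0,0],"dp":[0,0,0.5],"fingers":0.5},{"delta_rot":[0,0,0],"dp":[0,0,0.2],"fingers":0.5},{"delta_rot":[0,0,0],"dp":[0,0,0],"fingers":0.5}]'
python3 -m crank '[{"delta_rot":[0,0,0],"dp":[0,0,0],"fingers":0.5},{"delta_rot":[0,0,0],"dp":[0,0,0],"fingers":0.5},{"delta_rot":[0,0,0],"dp":[0,0,0],"fingers":0.5}]'
```

```text
time: 23.98
ee_pos: [0.5473, 0.0839, 0.0122]
orientation: [0.0, 1.0, -0.0, -0.001]
contact_force: [0.5, -0.5, -1.2]
gripper_width: 0.0543
finger_force: 42.6
time: 24.35
ee_pos: [0.5486, 0.0842, 0.0138]
orientation: [-0.0, 1.0, -0.0, 0.0]
contact_force: [0.3, -0.1, -1.9]
gripper_width: 0.0545
finger_force: 42.6
```

```bash
python3 -m crank '[{"delta_rot":[0,0,0],"dp":[-0.005,0.012,0.15],"fingers":0.5},{"delta_rot":[0,0,0],"dp":[0,0,0.12],"fingers":0.5},{"delta_rot":[0,0,0],"dp":[0,0,0.1],"fingers":0.5},{"delta_rot":[0,0,0],"dp":[0,0,0.08],"fingers":0.5},{"delta_rot":[0,0,0],"dp":[0,0,0],"fingers":0.5},{"delta_rot":[0,0,0],"dp":[0,0,0],"fingers":0.5}]'
python3 -m crank '[{"delta_rot":[0,0,0],"dp":[0,0,0.06],"fingers":0.5},{"delta_rot":[0,0,0],"dp":[0,0,0],"fingers":0.5},{"delta_rot":[0,0,0],"dp":[0,0,0],"fingers":0.5}]'
```

```text
time: 25.1
ee_pos: [0.5482, 0.0838, -0.0047]
orientation: [-0.0, 1.0, 0.0, 0.0]
contact_force: [-0.3, -0.3, -0.6]
gripper_width: 0.0544
finger_force: 42.6
time: 25.48
ee_pos: [0.5481, 0.0838, -0.0071]
orientation: [-0.0, 1.0, 0.0, 0.0]
contact_force: [0.4, 0.5, -1.8]
gripper_width: 0.0542
finger_force: 42.6
```

Inside the recess, about 1 mm above the floor. Release and retreat up, then check.

```bash
python3 -m crank '[{"delta_rot":[0,0,0],"dp":[0,0,0.025],"fingers":0.5},{"delta_rot":[0,0,0],"dp":[0,0,0],"fingers":0.75},{"delta_rot":[0,0,0],"dp":[0,0,0],"fingers":0.95},{"delta_rot":[0,0,0],"dp":[0,0,0],"fingers":0.95},{"delta_rot":[0,0,0],"dp":[0,0,-0.4],"fingers":0.95},{"delta_rot":[0,0,0],"dp":[0,0,-0.8],"fingers":0.95},{"delta_rot":[0,0,0],"dp":[0,0,-0.9],"fingers":0.95},{"delta_rot":[0,0,0],"dp":[0,0,-0.9],"fingers":0.95}]'
python3 -m crank '[{"delta_rot":[0,0,0],"dp":[-0.5,0,-0.7],"fingers":0.95},{"delta_rot":[0,0,0],"dp":[-0.5,0,0],"fingers":0.95},{"delta_rot":[0,0,0],"dp":[0,0,0],"fingers":0.95},{"delta_rot":[0,0,0],"dp":[0,0,0],"fingers":0.95}]'
python3 - <<'E'
from h import *
c=cam("wrist"); print(monitor.observe()["ee_pos"])
print("disc",rim(c,[.548,.0836],.052,.066))
u=proj(c,[.548,.0836,.086]).astype(int); g=c[0].max(2); o=np.maximum(u-[25,25],0)
for ce,st in blobs(g[o[1]:o[1]+50,o[0]:o[0]+50]<50,20,1500): print(st[2:],onplane(c,ce+o,.077)[:2].round(4),onplane(c,ce+o,.086)[:2].round(4))
E
```

```text
time: 26.48
ee_pos: [0.5482, 0.0837, 0.1142]
orientation: [-0.0, 1.0, 0.0, 0.001]
contact_force: [0.2, 0.0, -0.8]
gripper_width: 0.0812
finger_force: 0.0
time: 26.98
ee_pos: [0.5089, 0.0837, 0.1403]
orientation: [-0.0, 1.0, -0.0, 0.001]
contact_force: [0.8, -0.3, -0.7]
gripper_width: 0.0814
finger_force: 0.0
[0.5089655  0.08370466 0.13998262]
disc (array([0.5489, 0.0833]), 'D', np.float64(52.9), 'n', np.int64(41))
[ 18  22 312] [0.5476 0.0834] [0.5491 0.0835]
```

Pot_large is in its recess with the lid on, centred at (0.5485, 0.0834). On to lid_small.

```bash
python3 -m crank '[{"delta_rot":[0,0,0],"dp":[0,-0.5,0],"fingers":0.5},{"delta_rot":[0,0,0],"dp":[0,-0.9,0],"fingers":0.5},{"delta_rot":[0,0,0],"dp":[0,-0.9,0],"fingers":0.5},{"delta_rot":[0,0,0],"dp":[0,-0.9,0],"fingers":0.5},{"delta_rot":[0,0,0],"dp":[-0.1,-0.9,0],"fingers":0.5},{"delta_rot":[0,0,0],"dp":[-0.1,-0.9,0],"fingers":0.5},{"delta_rot":[0,0,0],"dp":[0,-0.9,0],"fingers":0.5},{"delta_rot":[0,0,0],"dp":[0,-0.9,0],"fingers":0.5}]'
python3 -m crank '[{"delta_rot":[0,0,0],"dp":[0,0,0],"fingers":0.5},{"delta_rot":[0,0,0],"dp":[0,0,0],"fingers":0.5},{"delta_rot":[0,0,0],"dp":[0,0,0],"fingers":0.5},{"delta_rot":[0,0,0],"dp":[0,0,0],"fingers":0.5}]'
python3 - <<'E'
from h import *
for i in range(2):
    c=cam("wrist"); im=cv2.GaussianBlur(c[0],(3,3),0); print(monitor.observe()["ee_pos"].round(4),monitor.observe()["joints"].round(2))
    for t in (4,5,6): lid((im,)+c[1:],[.508,.359],.038,t)
u=proj(c,[.508,.359,.011]).astype(int); print(im[u[1]+4,u[0]-30:u[0]+30:4].tolist())
E
```

```text
time: 28.02
ee_pos: [0.5006, 0.357, 0.1392]
orientation: [0.0, 1.0, -0.0, -0.0]
contact_force: [0.3, 0.1, 0.3]
gripper_width: 0.0429
finger_force: 0.0
time: 28.52
ee_pos: [0.5006, 0.3545, 0.14]
orientation: [0.0, 1.0, -0.001, 0.0]
contact_force: [-0.3, -0.4, 0.2]
gripper_width: 0.0425
finger_force: 0.0
[0.5005 0.3548 0.14  ] [-0.68  0.62  0.05  1.61 -0.04  0.91 -2.19]
disc circ mm 507.7 361.0 D 38.3 hull cen 508.1 360.7 eqD 36.4
dark [314.7 183.5] [ 16  18 229] at .021 [0.5068 0.3614] at .031 [0.5092 0.3612]
disc circ mm 507.6 360.7 D 39.2 hull cen 508.3 360.3 eqD 37.4
dark [314.7 183.5] [ 16  18 229] at .021 [0.5068 0.3614] at .031 [0.5092 0.3612]
disc circ mm 509.5 359.6 D 50.4 hull cen 508.8 357.9 eqD 42.6
dark [314.7 183.5] [ 16  18 229] at .021 [0.5068 0.3614] at .031 [0.5092 0.3612]
[0.5004 0.3551 0.14  ] [-0.68  0.62  0.05  1.61 -0.04  0.91 -2.19]
disc circ mm 507.8 361.1 D 38.3 hull cen 508.2 360.8 eqD 36.5
dark [314.9 183.4] [ 16  19 229] at .021 [0.5068 0.3615] at .031 [0.5092 0.3613]
disc circ mm 508.2 360.3 D 39.5 hull cen 508.5 360.6 eqD 37.2
dark [314.9 183.4] [ 16  19 229] at .021 [0.5068 0.3615] at .031 [0.5092 0.3613]
disc circ mm 507.2 359.3 D 46.8 hull cen 508.3 358.9 eqD 41.0
dark [314.9 183.4] [ 16  19 229] at .021 [0.5068 0.3615] at .031 [0.5092 0.3613]
[[103, 108, 109], [69, 73, 74], [100, 105, 106], [87, 88, 90], [103, 103, 105], [57, 58, 58], [17, 17, 17], [16, 14, 15], [20, 17, 17], [69, 69, 70], [104, 104, 106], [106, 106, 109], [106, 112, 113], [105, 111, 112], [106, 111, 112]]
```

Lid_small is at (0.508, 0.361), D ≈ 38 mm. Descending.

```bash
python3 -m crank '[{"delta_rot":[0,0,0],"dp":[0.19,-0.14,0.4],"fingers":0.5},{"delta_rot":[0,0,0],"dp":[0,0,0.7],"fingers":0.5},{"delta_rot":[0,0,0],"dp":[0,0,0.8],"fingers":0.5},{"delta_rot":[0,0,0],"dp":[0,0,0.7],"fingers":0.5},{"delta_rot":[0,0,0],"dp":[0,0,0.4],"fingers":0.5},{"delta_rot":[0,0,0],"dp":[0,0,0],"fingers":0.5},{"delta_rot":[0,0,0],"dp":[0,0,0],"fingers":0.5},{"delta_rot":[0,0,0],"dp":[0,0,0],"fingers":0.5}]' 30
```

```text
time: 29.62
ee_pos: [0.5086, 0.362, 0.0212]
orientation: [-0.001, 1.0, -0.0, 0.001]
contact_force: [-0.5, 1.1, 0.4]
gripper_width: 0.043
finger_force: 0.0
```

```bash
python3 -m crank '[{"delta_rot":[0,0,0],"dp":[0,0.02,0.35],"fingers":0.5},{"delta_rot":[0,0,0],"dp":[0,0,0.3],"fingers":0.5},{"delta_rot":[0,0,0],"dp":[0,0,0.15],"fingers":0.5},{"delta_rot":[0,0,0],"dp":[0,0,0.1],"fingers":0.5},{"delta_rot":[0,0,0],"dp":[0,0,0],"fingers":0.5}]'
python3 -m crank '[{"delta_rot":[0,0,0],"dp":[0,0,0],"fingers":0.5},{"delta_rot":[0,0,0],"dp":[0,0,0],"fingers":0.1},{"delta_rot":[0,0,0],"dp":[0,0,0],"fingers":0.05},{"delta_rot":[0,0,0],"dp":[0,0,0],"fingers":0.05},{"delta_rot":[0,0,0],"dp":[0,0,0],"fingers":0.05}]'
```

```text
time: 30.25
ee_pos: [0.5075, 0.3605, -0.0165]
orientation: [0.0, 1.0, 0.0, -0.0]
contact_force: [-0.2, 0.3, -0.2]
gripper_width: 0.0427
finger_force: 0.0
time: 30.88
ee_pos: [0.5079, 0.3607, -0.0158]
orientation: [-0.0, 1.0, 0.0, 0.0]
contact_force: [0.9, -0.0, 2.6]
gripper_width: 0.0146
finger_force: 29.3
```

Lid_small is gripped. Lift and move beside pot_small to measure its rim.

```bash
python3 -m crank '[{"delta_rot":[0,0,0],"dp":[0,0,-0.3],"fingers":0.05},{"delta_rot":[0,0,0],"dp":[0,0,-0.7],"fingers":0.05},{"delta_rot":[0,0,0],"dp":[0,0,-0.9],"fingers":0.05},{"delta_rot":[0,0,0],"dp":[-0.4,0,-0.9],"fingers":0.05},{"delta_rot":[0,0,0],"dp":[-0.7,0.1,-0.8],"fingers":0.05},{"delta_rot":[0,0,0],"dp":[-0.8,0.1,-0.5],"fingers":0.05},{"delta_rot":[0,0,0],"dp":[-0.7,0.1,0],"fingers":0.05},{"delta_rot":[0,0,0],"dp":[-0.1,0,0],"fingers":0.05}]'
python3 -m crank '[{"delta_rot":[0,0,0],"dp":[0,0,0],"fingers":0.05},{"delta_rot":[0,0,0],"dp":[0,0,0],"fingers":0.05},{"delta_rot":[0,0,0],"dp":[0,0,0],"fingers":0.05},{"delta_rot":[0,0,0],"dp":[0,0,0],"fingers":0.05}]'
python3 - <<'E'
from h import *
for i in range(3):
    c=cam("wrist"); print(monitor.observe()["ee_pos"].round(4), [rim(c,[a,b],.034) for a,b in ((.388,.241),(.387,.244))])
t=cam("top"); print("top",rim(t,[.387,.242],.034))
u=proj(c,[.388,.241,.056]).astype(int); print(u); a=c[0][u[1]-60:u[1]+60,u[0]-60:u[0]+60]; print(c[0][u[1],u[0]-40:u[0]+40:2].mean(1).round().astype(int))
cv2.imwrite("pics/w9.png",cv2.resize(c[0][60:360,200:500],None,fx=1.8,fy=1.8,interpolation=cv2.INTER_CUBIC))
E
```

```text
time: 31.88
ee_pos: [0.3977, 0.3486, 0.1487]
orientation: [-0.0, 1.0, 0.001, -0.0]
contact_force: [1.1, 0.3, -0.4]
gripper_width: 0.0147
finger_force: 29.3
time: 32.38
ee_pos: [0.4001, 0.3484, 0.1476]
orientation: [0.0, 1.0, -0.0, -0.0]
contact_force: [0.5, 0.0, -0.4]
gripper_width: 0.0146
finger_force: 29.3
[0.3999 0.3484 0.1476] [(array([0.3861, 0.2458]), 'D', np.float64(32.5), 'n', np.int64(43)), (array([0.3861, 0.2458]), 'D', np.float64(32.5), 'n', np.int64(43))]
[0.3999 0.3484 0.1477] [(array([0.3861, 0.2459]), 'D', np.float64(32.5), 'n', np.int64(44)), (array([0.3861, 0.2459]), 'D', np.float64(32.5), 'n', np.int64(44))]
[0.3998 0.3485 0.1477] [(array([0.3861, 0.2458]), 'D', np.float64(32.5), 'n', np.int64(45)), (array([0.386 , 0.2459]), 'D', np.float64(32.5), 'n', np.int64(44))]
top (array([0.3878, 0.2378]), 'D', np.float64(31.2), 'n', np.int64(35))
[429 207]
[ 67  68  68  64  59  56  66  79  69  51  91 103  66  67  59  47  48  49
  51  51  46  50  49  53  53 107 111 111 109 110 111 110 112 112 110 111
 110 110 110 112]
```

View pics/w9.png

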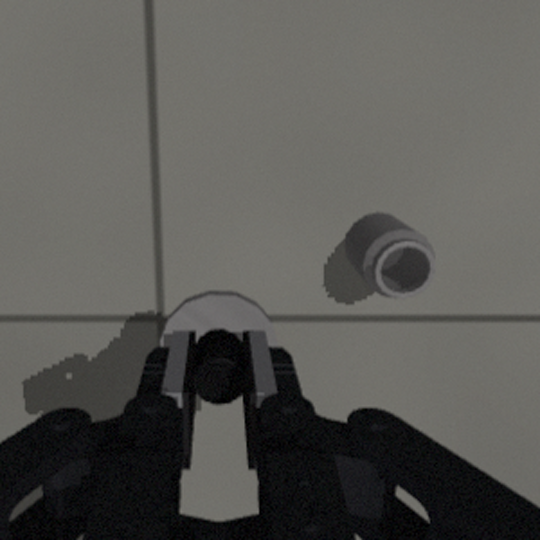

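The rim is at crop (404,268), which is full-frame (424,209) and agrees with the fit (0.386, 0.2458). The top view differs by a few mm in y, so I'll check from the other side to cancel any bias.

```bash
python3 -m crank '[{"delta_rot":[0,0,0],"dp":[0.05,0.4,0],"fingers":0.05},{"delta_rot":[0,0,0],"dp":[0.1,0.7,0],"fingers":0.05},{"delta_rot":[0,0,0],"dp":[0.1,0.9,0],"fingers":0.05},{"delta_rot":[0,0,0],"dp":[0,0.9,0],"fingers":0.05},{"delta_rot":[0,0,0],"dp":[0,0.9,0],"fingers":0.05},{"delta_rot":[0,0,0],"dp":[0,0.7,0],"fingers":0.05},{"delta_rot":[0,0,0],"dp":[0,0.1,0],"fingers":0.05},{"delta_rot":[0,0,0],"dp":[0,0,0],"fingers":0.05}]'
python3 -m crank '[{"delta_rot":[0,0,0],"dp":[0,0,0],"fingers":0.05},{"delta_rot":[0,0,0],"dp":[0,0,0],"fingers":0.05},{"delta_rot":[0,0,0],"dp":[0,0,0],"fingers":0.05}]'
python3 - <<'E'
from h import *
for i in range(2):
    c=cam("wrist"); print(monitor.observe()["ee_pos"].round(4), [rim(c,[a,b],.034) for a,b in ((.388,.241),(.386,.245))])
cv2.imwrite("pics/w10.png",c[0])
for z in (.05,.056): 
  t=cam("top"); print("top",[rim(t,[a,b],.034,z) for a,b in ((.387,.242),(.386,.245))])
print(t[0][255:270,218:237].mean(2).round().astype(int))
E
```

```text
time: 33.58
ee_pos: [0.4098, 0.1646, 0.148]
orientation: [-0.0, 1.0, -0.0, 0.0]
contact_force: [-0.0, 0.4, -0.8]
gripper_width: 0.0147
finger_force: 29.3
time: 33.95
ee_pos: [0.4096, 0.1651, 0.1478]
orientation: [-0.0, 1.0, 0.001, -0.0]
contact_force: [-0.1, -0.8, -1.4]
gripper_width: 0.0149
finger_force: 29.3
[0.4096 0.1649 0.1478] [(array([0.3859, 0.2455]), 'D', np.float64(32.6), 'n', np.int64(48)), (array([0.386 , 0.2454]), 'D', np.float64(32.6), 'n', np.int64(50))]
[0.4096 0.1649 0.1478] [(array([0.3859, 0.2454]), 'D', np.float64(32.6), 'n', np.int64(50)), (array([0.386 , 0.2454]), 'D', np.float64(32.6), 'n', np.int64(50))]
top [(array([0.3828, 0.2501]), 'D', np.float64(41.0), 'n', np.int64(36)), (array([0.3912, 0.2495]), 'D', np.float64(32.8), 'n', np.int64(33))]
top [(array([0.3704, 0.244 ]), 'D', np.float64(32.0), 'n', np.int64(33)), (array([0.3742, 0.2525]), 'D', np.float64(36.6), 'n', np.int64(41))]
[[41 37 44 37 39 40 43 35 45 37 42 39 28 48 40 48 45 52 39]
 [45 38 36 45 40 41 36 51 41 44 38 47 34 53 51 58 45 48 44]
 [48 42 42 42 32 39 42 35 42 40 47 41 38 42 50 44 55 47 54]
 [35 40 38 41 42 38 32 43 45 42 39 41 44 42 45 48 47 52 49]
 [40 45 35 39 41 45 40 40 48 50 43 37 39 43 47 50 49 52 49]
 [47 44 39 41 34 43 37 44 41 45 42 39 43 42 36 47 43 54 57]
 [41 40 42 43 45 43 40 41 41 33 42 44 43 45 52 43 43 49 51]
 [38 38 40 42 43 40 40 38 40 32 46 42 42 36 40 47 36 37 45]
 [46 42 42 44 36 36 42 46 38 44 47 38 39 40 34 45 38 40 41]
 [39 44 42 36 43 44 44 52 46 45 42 35 45 33 47 43 40 30 38]
 [43 38 35 42 45 36 40 43 42 33 38 40 40 38 45 33 35 46 35]
 [42 41 41 51 37 41 37 44 40 39 49 42 30 45 42 42 43 39 39]
 [43 41 35 34 37 43 43 43 41 39 36 45 40 39 40 39 42 33 44]
 [40 43 45 36 41 46 34 40 45 36 42 46 39 42 40 36 40 39 41]
 [40 45 36 39 45 43 43 41 46 46 31 41 42 45 45 43 40 34 46]]
```

Both sides agree on (0.386, 0.2456); the arm now blocks the top view. Going over pot_small.

```bash
python3 -m crank '[{"delta_rot":[0,0,0],"dp":[-0.1,-0.4,0],"fingers":0.05},{"delta_rot":[0,0,0],"dp":[-0.2,-0.7,0],"fingers":0.05},{"delta_rot":[0,0,0],"dp":[-0.2,-0.6,0],"fingers":0.05},{"delta_rot":[0,0,0],"dp":[-0.09,-0.3,0.4],"fingers":0.05},{"delta_rot":[0,0,0],"dp":[0,0,0.8],"fingers":0.05},{"delta_rot":[0,0,0],"dp":[0,0,0.7],"fingers":0.05},{"delta_rot":[0,0,0],"dp":[0,0,0.35],"fingers":0.05},{"delta_rot":[0,0,0],"dp":[0,0,0],"fingers":0.05}]'
python3 -m crank '[{"delta_rot":[0,0,0],"dp":[0,0,0],"fingers":0.05},{"delta_rot":[0,0,0],"dp":[0,0,0],"fingers":0.05},{"delta_rot":[0,0,0],"dp":[0,0,0],"fingers":0.05},{"delta_rot":[0,0,0],"dp":[0,0,0],"fingers":0.05}]'
```

```text
time: 35.15
ee_pos: [0.3854, 0.2441, 0.057]
orientation: [0.001, 1.0, 0.0, -0.001]
contact_force: [-0.1, 0.5, -0.1]
gripper_width: 0.0144
finger_force: 29.3
time: 35.65
ee_pos: [0.3862, 0.2447, 0.0582]
orientation: [-0.0, 1.0, 0.0, 0.0]
contact_force: [0.8, -0.3, -0.7]
gripper_width: 0.0145
finger_force: 29.3
```

```bash
python3 -m crank '[{"delta_rot":[0,0,0],"dp":[0,-0.02,0.2],"fingers":0.05},{"delta_rot":[0,0,0],"dp":[0,0,0.15],"fingers":0.05},{"delta_rot":[0,0,0],"dp":[0,0,0.08],"fingers":0.05},{"delta_rot":[0,0,0],"dp":[0,0,0],"fingers":0.05},{"delta_rot":[0,0,0],"dp":[0,0,0],"fingers":0.05}]'
python3 -m crank '[{"delta_rot":[0,0,0],"dp":[0,0,0.07],"fingers":0.05},{"delta_rot":[0,0,0],"dp":[0,0,0.07],"fingers":0.05},{"delta_rot":[0,0,0],"dp":[0,0,0],"fingers":0.05},{"delta_rot":[0,0,0],"dp":[0,0,0],"fingers":0.05}]'
```

```text
time: 36.28
ee_pos: [0.3861, 0.2454, 0.0407]
orientation: [-0.0, 1.0, 0.0, 0.0]
contact_force: [0.1, 0.2, -0.4]
gripper_width: 0.0146
finger_force: 29.3
time: 36.78
ee_pos: [0.3861, 0.2453, 0.035]
orientation: [-0.0, 1.0, 0.0, -0.0]
contact_force: [-0.2, 0.3, -0.3]
gripper_width: 0.0142
finger_force: 29.3
```

```bash
python3 -m crank '[{"delta_rot":[0,0,0],"dp":[0,0,0.04],"fingers":0.05},{"delta_rot":[0,0,0],"dp":[0,0,0],"fingers":0.05},{"delta_rot":[0,0,0],"dp":[0,0,0],"fingers":0.4},{"delta_rot":[0,0,0],"dp":[0,0,0],"fingers":0.45},{"delta_rot":[0,0,0],"dp":[0,0,0],"fingers":0.45},{"delta_rot":[0,0,0],"dp":[0,0,-0.5],"fingers":0.45},{"delta_rot":[0,0,0],"dp":[0,0,-0.9],"fingers":0.6},{"delta_rot":[0,0,0],"dp":[0,0,-0.9],"fingers":0.85}]'
python3 -m crank '[{"delta_rot":[0,0,0],"dp":[0,0,-0.4],"fingers":0.85},{"delta_rot":[0,0,0],"dp":[0,0,0],"fingers":0.85},{"delta_rot":[0,0,0],"dp":[0,0,0],"fingers":0.85}]'
python3 - <<'E'
from h import *
c=cam("wrist"); print(monitor.observe()["ee_pos"])
print("disc",[rim(c,[a,b],.038,.060) for a,b in ((.386,.2455),(.388,.247))])
u=proj(c,[.386,.2455,.08]).astype(int); g=c[0].max(2); o=u-[25,25]
for ce,st in blobs(g[o[1]:o[1]+50,o[0]:o[0]+50]<50,20,1500): print(st[2:],onplane(c,ce+o,.07)[:2].round(4),onplane(c,ce+o,.08)[:2].round(4))
E
```

```text
time: 37.78
ee_pos: [0.3858, 0.2451, 0.1263]
orientation: [0.0, 1.0, -0.0, -0.0]
contact_force: [0.8, 0.8, 0.3]
gripper_width: 0.0678
finger_force: 0.0
time: 38.15
ee_pos: [0.3854, 0.2449, 0.1407]
orientation: [0.0, 1.0, 0.0, -0.001]
contact_force: [0.1, 0.2, -0.3]
gripper_width: 0.0725
finger_force: 0.0
[0.38532139 0.24487388 0.14049458]
disc [(array([0.3825, 0.2399]), 'D', np.float64(48.5), 'n', np.int64(28)), (array([0.3884, 0.2447]), 'D', np.float64(41.3), 'n', np.int64(27))]
[ 18  22 306] [0.3853 0.2456] [0.3885 0.2456]
```

The knob sits at (0.386–0.387, 0.2456), with the same apparent size as the seated large lid, and there was no contact down to seat height. That's seated. Now grip the pot body.

```bash
python3 -m crank '[{"delta_rot":[0,0,0],"dp":[0.01,-0.01,0.4],"fingers":0.9},{"delta_rot":[0,0,0],"dp":[0,0,0.7],"fingers":0.9},{"delta_rot":[0,0,0],"dp":[0,0,0.8],"fingers":0.9},{"delta_rot":[0,0,0],"dp":[0,0,0.7],"fingers":0.9},{"delta_rot":[0,0,0],"dp":[0,0,0.4],"fingers":0.9},{"delta_rot":[0,0,0],"dp":[0,0,0.2],"fingers":0.9},{"delta_rot":[0,0,0],"dp":[0,0,0],"fingers":0.9},{"delta_rot":[0,0,0],"dp":[0,0,0],"fingers":0.9}]'
python3 -m crank '[{"delta_rot":[0,0,0],"dp":[0,0,0.2],"fingers":0.9},{"delta_rot":[0,0,0],"dp":[0,0,0.2],"fingers":0.9},{"delta_rot":[0,0,0],"dp":[0,0,0.1],"fingers":0.9},{"delta_rot":[0,0,0],"dp":[0,0,0],"fingers":0.9},{"delta_rot":[0,0,0],"dp":[0,0,0],"fingers":0.9}]'
```

```text
time: 39.2
ee_pos: [0.3868, 0.2459, 0.0138]
orientation: [-0.0, 1.0, -0.0, 0.0]
contact_force: [0.3, 0.7, -0.7]
gripper_width: 0.077
finger_force: 0.0
time: 39.83
ee_pos: [0.3865, 0.2458, -0.0065]
orientation: [-0.0, 1.0, 0.0, 0.0]
contact_force: [-1.0, -0.1, -0.2]
gripper_width: 0.0769
finger_force: 0.0
```

```bash
python3 -m crank '[{"delta_rot":[0,0,0],"dp":[0,0,0.1],"fingers":0.9},{"delta_rot":[0,0,0],"dp":[0,0,0.11],"fingers":0.9},{"delta_rot":[0,0,0],"dp":[0,0,0],"fingers":0.7},{"delta_rot":[0,0,0],"dp":[0,0,0],"fingers":0.6},{"delta_rot":[0,0,0],"dp":[0,0,0],"fingers":0.4},{"delta_rot":[0,0,0],"dp":[0,0,0],"fingers":0.35},{"delta_rot":[0,0,0],"dp":[0,0,0],"fingers":0.35},{"delta_rot":[0,0,0],"dp":[0,0,0],"fingers":0.35}]' 40
```

```text
time: 40.83
ee_pos: [0.3865, 0.2458, -0.0147]
orientation: [-0.0, 1.0, 0.0, 0.0]
contact_force: [-0.8, -0.1, 4.3]
gripper_width: 0.0402
finger_force: 41.0
```

Gripped at 40 mm. Lift 100 mm, clear of the placed pot's knob, and travel to hole1.

```bash
python3 -m crank '[{"delta_rot":[0,0,0],"dp":[0,0,-0.2],"fingers":0.35},{"delta_rot":[0,0,0],"dp":[0,0,-0.6],"fingers":0.35},{"delta_rot":[0,0,0],"dp":[0,0,-0.7],"fingers":0.35},{"delta_rot":[0,0,0],"dp":[0,0,-0.7],"fingers":0.35},{"delta_rot":[0,0,0],"dp":[0,0.3,-0.4],"fingers":0.35},{"delta_rot":[0,0,0],"dp":[0.2,0.6,0],"fingers":0.35},{"delta_rot":[0,0,0],"dp":[0.3,0.8,0],"fingers":0.35},{"delta_rot":[0,0,0],"dp":[0.3,0.8,0],"fingers":0.35}]'
python3 -m crank '[{"delta_rot":[0,0,0],"dp":[0.4,0.8,0],"fingers":0.35},{"delta_rot":[0,0,0],"dp":[0.4,0.8,0],"fingers":0.35},{"delta_rot":[0,0,0],"dp":[0.5,0.8,0],"fingers":0.35},{"delta_rot":[0,0,0],"dp":[0.6,0.8,0],"fingers":0.35},{"delta_rot":[0,0,0],"dp":[0.6,0.6,0],"fingers":0.35},{"delta_rot":[0,0,0],"dp":[0.5,0.245,0],"fingers":0.35},{"delta_rot":[0,0,0],"dp":[0,0,0],"fingers":0.35},{"delta_rot":[0,0,0],"dp":[0,0,0],"fingers":0.35}]'
```

```text
time: 41.82
ee_pos: [0.4179, 0.1436, 0.0888]
orientation: [0.0, 1.0, -0.0, -0.001]
contact_force: [-1.0, -0.4, -1.1]
gripper_width: 0.0399
finger_force: 40.9
time: 42.82
ee_pos: [0.5364, -0.0157, 0.0884]
orientation: [-0.0, 1.0, 0.0, -0.002]
contact_force: [-0.5, 0.2, -2.0]
gripper_width: 0.0405
finger_force: 40.8
```

```bash
python3 -m crank '[{"delta_rot":[0,0,0],"dp":[0,0,0.3],"fingers":0.35},{"delta_rot":[0,0,0],"dp":[0,0,0.6],"fingers":0.35},{"delta_rot":[0,0,0],"dp":[0,0,0.6],"fingers":0.35},{"delta_rot":[0,0,0],"dp":[0,0,0.3],"fingers":0.35},{"delta_rot":[0,0,0],"dp":[0,0,0.1],"fingers":0.35},{"delta_rot":[0,0,0],"dp":[0,0,0],"fingers":0.35},{"delta_rot":[0,0,0],"dp":[0,0,0],"fingers":0.35},{"delta_rot":[0,0,0],"dp":[0,0,0],"fingers":0.35}]'
python3 -m crank '[{"delta_rot":[0,0,0],"dp":[0,0,0],"fingers":0.35},{"delta_rot":[0,0,0],"dp":[0,0,0],"fingers":0.35}]'
```

```text
time: 43.82
ee_pos: [0.539, -0.016, 0.0137]
orientation: [-0.0, 1.0, 0.0, 0.001]
contact_force: [0.0, -0.1, -1.7]
gripper_width: 0.0404
finger_force: 40.8
time: 44.08
ee_pos: [0.5386, -0.0161, 0.0132]
orientation: [-0.0, 1.0, 0.0, 0.0]
contact_force: [0.6, -0.4, -1.1]
gripper_width: 0.0404
finger_force: 40.8
```

On target. Lower into the recess.

```bash
python3 -m crank '[{"delta_rot":[0,0,0],"dp":[0.005,0,0.15],"fingers":0.35},{"delta_rot":[0,0,0],"dp":[0,0,0.12],"fingers":0.35},{"delta_rot":[0,0,0],"dp":[0,0,0.1],"fingers":0.35},{"delta_rot":[0,0,0],"dp":[0,0,0.08],"fingers":0.35},{"delta_rot":[0,0,0],"dp":[0,0,0],"fingers":0.35},{"delta_rot":[0,0,0],"dp":[0,0,0],"fingers":0.35}]'
python3 -m crank '[{"delta_rot":[0,0,0],"dp":[0,0,0.06],"fingers":0.35},{"delta_rot":[0,0,0],"dp":[0,0,0],"fingers":0.35},{"delta_rot":[0,0,0],"dp":[0,0,0],"fingers":0.35}]'
```

```text
time: 44.82
ee_pos: [0.5388, -0.016, -0.0049]
orientation: [-0.0, 1.0, 0.0, 0.0]
contact_force: [0.5, 0.1, -1.9]
gripper_width: 0.0403
finger_force: 40.8
time: 45.2
ee_pos: [0.5387, -0.0161, -0.0074]
orientation: [-0.0, 1.0, 0.0, 0.0]
contact_force: [-0.3, -0.9, -1.5]
gripper_width: 0.0404
finger_force: 40.8
```

```bash
python3 -m crank '[{"delta_rot":[0,0,0],"dp":[0,0,0.025],"fingers":0.35},{"delta_rot":[0,0,0],"dp":[0,0,0],"fingers":0.6},{"delta_rot":[0,0,0],"dp":[0,0,0],"fingers":0.75},{"delta_rot":[0,0,0],"dp":[0,0,0],"fingers":0.75},{"delta_rot":[0,0,0],"dp":[0,0,-0.4],"fingers":0.75},{"delta_rot":[0,0,0],"dp":[0,0,-0.8],"fingers":0.75},{"delta_rot":[0,0,0],"dp":[0,0,-0.9],"fingers":0.75},{"delta_rot":[0,0,0],"dp":[0,0,-0.9],"fingers":0.75}]'
python3 -m crank '[{"delta_rot":[0,0,0],"dp":[-0.5,-0.4,-0.7],"fingers":0.75},{"delta_rot":[0,0,0],"dp":[-0.7,-0.5,0],"fingers":0.75},{"delta_rot":[0,0,0],"dp":[-0.4,0,0],"fingers":0.75},{"delta_rot":[0,0,0],"dp":[0,0,0],"fingers":0.75},{"delta_rot":[0,0,0],"dp":[0,0,0],"fingers":0.75}]'
python3 - <<'E'
from h import *
c=cam("wrist"); print(monitor.observe()["ee_pos"]); g=c[0].max(2)
for h,D in (([.5387,-.016],.038),([.5485,.0834],.052)):
    print("disc",rim(c,h,D,.066))
    u=proj(c,[*h,.086]).astype(int); o=np.maximum(u-[25,25],0)
    for ce,st in blobs(g[o[1]:o[1]+50,o[0]:o[0]+50]<50,20,1500): print(st[2:],onplane(c,ce+o,.077)[:2].round(4),onplane(c,ce+o,.086)[:2].round(4))
cv2.imwrite("pics/w11.png",c[0])
E
```

```text
time: 46.2
ee_pos: [0.5387, -0.0161, 0.1139]
orientation: [-0.0, 1.0, 0.0, 0.001]
contact_force: [0.4, -0.5, -0.6]
gripper_width: 0.0643
finger_force: 0.0
time: 46.82
ee_pos: [0.4759, 0.0196, 0.1403]
orientation: [-0.0, 1.0, -0.0, 0.001]
contact_force: [0.4, 0.4, -0.3]
gripper_width: 0.0641
finger_force: 0.0
[0.47588053 0.01961699 0.14009468]
disc (array([ 0.5385, -0.0148]), 'D', np.float64(38.7), 'n', np.int64(40))
[18  9 50] [ 0.556 -0.001] [ 5.559e-01 -2.000e-04]
[ 22  20 336] [ 0.5379 -0.0157] [ 0.5384 -0.0144]
disc (array([0.5488, 0.0826]), 'D', np.float64(53.2), 'n', np.int64(27))
[ 24  20 399] [0.5478 0.0836] [0.548  0.0812]
```

Both lids measure at the seated-in-rack height (D ≈ 38.7 and 53 mm at z = 66 mm) and are centred on their recesses within 2 mm. The arm is clear, so I'm handing in.

Run:
```python
from workcell import workorder
print(workorder.close_job())
```

```text
the job is handed in; nothing more can be done
None
```

The job is handed in at about 47 s of the 72 s limit, with no verdict returned: by wrist-camera measurement, both pots wear their own lids and stand in their own recesses, centred within about 2 mm, and I never touched the spare lid, carton, petri dish or spatula.

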